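# Fit the transport wheel to a game cabinet's base rail

## Task

Fit the transport wheel on the stub axle of the game cabinet's base rail: slide the plain white spacer fully home against the steel plate first, then the wheel fully home against the spacer, then push the domed steel hub cap onto the thin end of the axle until it clicks over the catch and sits fully home. The plate is only screwed into plywood and the catch is stiff, so work by feel: hold, press and let go gently, never loading a part against the rail with more than 40 N, and leave the other things on the cardboard where they are.

Things in the scene. Friction and masses are not known exactly. Their poses are not given: they have to be found in the camera images.
- rail: Fixed: base rail, white-faced plywood 240 mm long, 88 mm high, on edge, with a 100 x 76 mm steel plate bolted on its front (4 bolt heads 4 mm high, 40 mm to either side of the axle) and a steel stub axle standing level out of the plate. Origin on the bench, under the axle at the plate's face; z up, y along the axle from plate to free end, x along the board. Load on it by any part: at most 40 N.
- axle_root (a point): Where the axle's centre line meets the plate's face, 60 mm above the bench; axes as the rail's. From here the axle is 16 mm in diameter for 51 mm (its end bevelled 2 mm), then a thin spigot, 10 mm in diameter, for 18 mm more. The board's top edge is 28 mm higher than this.
- axle_tip (a point): Centre of the free end of the thin spigot, 69 mm from the plate's face; the end is bevelled 2 mm all round. Two small sprung steel catch balls, 15.2 mm across both, stick out of the spigot's sides 10.5 mm back from this end: spacer and wheel pass over them freely, the cap must be pressed over them.
- spacer_mid (a point): Centre of the spacer: a plain white plastic ring, 50 mm outside diameter, 24 mm long, straight through bore of 17.6 mm, both ends alike; y is the bore's axis. It stands on its round side, bore level, centre 24.5 mm above the sheet, and does not roll. Fully home its centre is 12 mm from the plate's face.
- wheel_mid (a point): Centre of the wheel: black rubber tread, grey hub, 66 mm in diameter, 26 mm wide, straight through bore of 17.6 mm, both sides alike; y is the bore's axis. It stands upright on its tread, centre 32.4 mm above the sheet. Fully home against the spacer its centre is 37 mm from the plate's face.
- cap_mid (a point): Centre (half-way along its axis) of the hub cap: plain steel, 50 mm in diameter, 28 mm long, one end closed and slightly domed, the other with a blind bore. y is its axis, from the open mouth to the closed end: on the axle it points along the rail's y. It stands on its round side, centre 24.5 mm above the sheet. Fully home its centre is 66 mm from the plate's face.
- spacer: The spacer itself, about 50 g; same point and axes as spacer_mid.
- wheel: The wheel itself, about 110 g; same point and axes as wheel_mid.
- cap: The cap itself, about 150 g, point and axes as cap_mid. Bore from the mouth: cone from 15.8 mm to a neck of 11.6 mm at 5 mm depth, wider chamber, then 11.6 mm, floor at 17 mm. Pushed on, the balls resist from 7 mm before home, up to 10 to 18 N some 2 mm before home; then it clicks, is drawn in and stops on the spigot's end, 2 mm clear of the wheel.
- sheet: Fixed sheet of brown cardboard, 300 x 360 mm, 3 mm thick, on which spacer, wheel and cap stand 13 cm or more apart; which of them stands where changes. Origin under its centre.
- spare_wheel: Bystander: a second wheel of the same kind lying flat near a corner of the sheet; leave it.
- pushbutton0: Bystander: small red and black push button, 33 mm wide, 35 mm high, standing on the sheet; leave it.
- pushbutton1: Bystander: another such push button near a corner of the sheet; leave it.
- screwdriver: Bystander: black-handled screwdriver, 190 mm long, 26 mm high, lying near an edge of the sheet; leave it.
Mind the look-alikes: they are no part of the job. Leave any yellow look-alike of the cap alone.

How it is judged:
By the outcome, as a careful person would: the job done as asked, in the order asked, and still so for the second after the job is handed in, with the robot touching nothing.
It also fails if it takes over 67 s, if anything falls off the work surface, if the arm or the gripper's body presses on something with over 40 N, if the wrist force passes 120 N, or if a joint passes its speed limit or range.

## Robot

A 7-joint arm with a two-finger parallel gripper is mounted at the origin on the work surface. World frame = base frame: x ahead of the robot, y to its left, z up, the work surface at z = 0. Lengths are in mm, angles in degrees, forces in N, time in s.
With the tool pointing down it reaches from about 425 to 825 mm from the base axis. Payload 3.6 kg.
Tool frame: the origin (TCP) lies midway between the tips of the shut fingers; the grasp point (between the pads) lies 19 mm behind it (pinch_z is the distance from the TCP to the grasp point, in mm); z points along the fingers, y is the direction in which the jaws open and shut (so a half turn about z gives the same grasp; the last joint's range is limited). The gripper opens to 93 mm and grips with 3 to 60 N. Pads are 15 mm wide; open, the fingers measure 128 mm over their backs; the gripper's body (75 mm by 188 mm) begins 65 mm behind the grasp point.
Start: joints at [-74.57, 35.231, -0.722, 81.555, 0.464, 63.22, -2.315], TCP at [189.445, 621.75, 218.64] pointing down, gripper open.
Joint ranges: [-178.69, 178.69], [-17.37, 117.87], [-77.05, 75.6], [15.02, 138.74], [-78.02, 258.01], [0.78, 113.62], [-162.83, 162.83]. Speed limits (degrees/s): [159.86, 159.86, 180, 180, 180, 180, 180].

## Interface

Orientations are given as a 3x3 rotation matrix whose columns are the frame's x, y, z axes.
In Python, from cell import read_state, capture, get_calibration, finish_job, pinch_z gives the robot as it stands. The module is installed in compiled form; this text tells all that it offers.
- The arm moves only by the shell command python3 -m handwheel 'ROWS'. ROWS is JSON, a list of rows, each a list of 7 numbers: the shift along the tool's x, y, z in cm, then the turn, a rotation vector about the tool's x, y, z in degrees, then the opening, from -1 (shut) to 1 (fully open). In form: [[tx, ty, tz, rx, ry, rz, jaw], ...]. A call has 1 to 5 rows; each row is the pose to reach, as a shift and turn from the pose measured when the call began, along the tool's axes at that moment; what a row does not reach only later rows make up. A row lasts 1/10 s, in which the tool goes at most 50 mm and 8.59 degrees, less where a joint would pass 70% of its speed; a pose out of reach is approached as far as the arm can. A call with a gripper value outside its range is refused whole. The fingers move at their own pace and stop on an object; the grip force is fixed at half the most. Time passes only in rows, so rows that repeat a pose let the fingers close. It gives the time, the measured TCP pose, the force and the opening at its end, in the units of the state.
- read_state(): the state, without advancing time (a new reading comes with each control period).
- capture(name): name is "side" or "top" or "wrist"; returns (picture, depth): 384x512x3 uint8, red, green, blue; 384x512 float32, mm along the optical axis (not along the pixel's ray), 0 where there is no reading.
- get_calibration(name): a dict with "fx", "fy", "cx", "cy" (pixels), "R" (3x3) and "t" (3): a world point X has camera coordinates R X + t. Camera axes: x right, y down, z forward; pixel columns grow to the right and rows downward; lengths in mm; the calibration is good to about 2 mm. A picture is of the moment at which its call begins: read the wrist's pose just before it. get_calibration takes no time and is no camera call; for the wrist camera it gives the pose at the moment of the call.
- finish_job(): hands the job in, once; it reports no verdict.
The state is a dict: "time_s": time; "joints": joint angles; "joint_velocities": joint speeds; "tau": joint torques, N m; "ee_pos": TCP position; "orientation": TCP orientation; "contact_force": force on the tool from outside, world axes, zero at the start; "torque": the same for the moment, N m; "width": finger opening in mm.
Only numpy, scipy, OpenCV 4.12 (cv2) and the standard library are available. Lean on these libraries where they do the work, as an engineer would, in place of code of your own. Each camera call takes 0.05 s, during which the arm holds its last target.

## Working session

There is one attempt and no reset: what is moved stays moved. The work goes in short steps, Python scripts to look and compute and a shell command to move; the robot and the scene stay as the last step left them, time stands still between calls to the robot, and variables do not carry over. Pictures are saved under pics/ and viewed, and the job is handed in when it is done.

```bash
mkdir -p pics; ls
python3 - <<'E'
from cell import *
import cv2
s=read_state();print(s)
print(pinch_z)
for n in ("side","top","wrist"):
    p,d=capture(n);cv2.imwrite(f"pics/{n}0.png",p[:,:,::-1]); c=get_calibration(n)
    import numpy as np
    np.save(f"pics/{n}0d.npy",d);np.save(f"pics/{n}0.npy",p)
    print(n,c)
E
```

```text
pics
{'time_s': 0.0, 'joints': array([-74.57032444,  35.28853979,  -0.72223589,  81.64115187,
         0.4643902 ,  63.21943546,  -2.31443784]), 'joint_velocities': array([-0.00717646,  0.0097166 ,  0.12044414,  0.17280982, -0.1002377 ,
        0.01489003, -0.09905193]), 'tau': array([-2.04454877e-04, -4.58937442e+01,  2.09444258e-01, -1.65747768e+01,
       -6.09777938e-02,  2.02888175e-02,  2.19820759e-04]), 'ee_pos': array([189.24429024, 621.00923848, 217.49024726]), 'orientation': array([[-9.56588712e-01,  2.91440473e-01, -6.98248315e-04],
       [ 2.91441306e-01,  9.56585562e-01, -2.45506643e-03],
       [-4.75714639e-05, -2.55198723e-03, -9.99996743e-01]]), 'contact_force': array([ 0.69462512,  0.65117803, -0.42549505]), 'torque': array([0.02691496, 0.00202685, 0.01393612]), 'width': 93.18396168394676}
18.8
side {'fx': 476.123389479408, 'fy': 476.123389479408, 'cx': 257.9802419434568, 'cy': 186.85334526519617, 'R': array([[ 0.97269915, -0.23206565,  0.001375  ],
       [-0.1629763 , -0.68730636, -0.70784793],
       [ 0.16521224,  0.68829899, -0.70636352]]), 't': array([-545.34041301,   95.01050286,  976.39859478])}
top {'fx': 407.4838435783599, 'fy': 407.4838435783599, 'cx': 250.34418235029736, 'cy': 186.26481574320198, 'R': array([[ 1.60599194e-01, -9.87019676e-01, -2.40890640e-04],
       [-9.65020212e-01, -1.56968383e-01, -2.09992660e-01],
       [ 2.07229075e-01,  3.39571162e-02, -9.77702933e-01]]), 't': array([-123.62250008,  547.43553214,  772.58500661])}
wrist {'fx': 287.3609798434144, 'fy': 287.3609798434144, 'cx': 253.81297548835252, 'cy': 191.73389902454727, 'R': array([[ 0.29216235,  0.95636708, -0.00178094],
       [ 0.91276559, -0.27828561,  0.29902524],
       [ 0.28548229, -0.0889895 , -0.95424354]]), 't': array([-649.36491632,  -33.23102006,  393.00868596])}
```

View pics/side0.png

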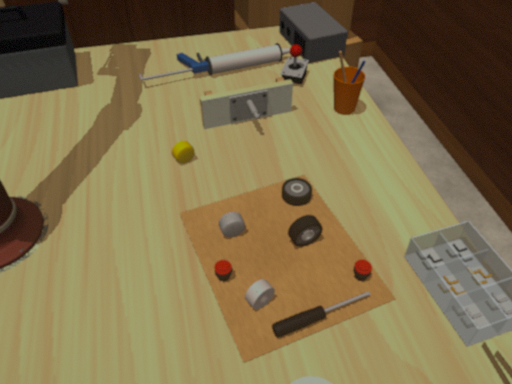

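View pics/top0.png

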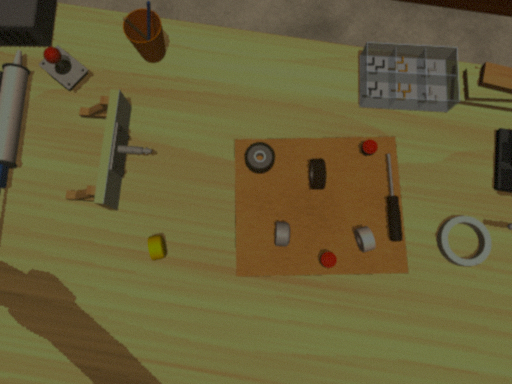

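View pics/wrist0.png

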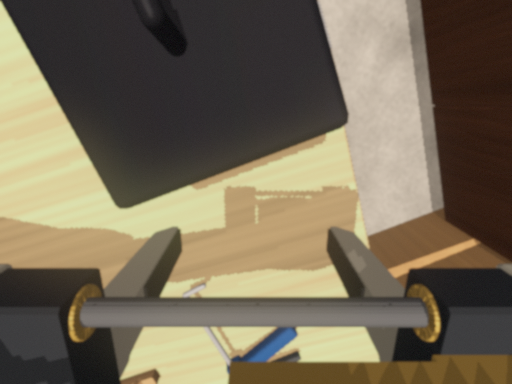

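Run:
```python
import cv2,numpy as np
s=cv2.imread("pics/side0.png");t=cv2.imread("pics/top0.png")
a=cv2.resize(s[170:350,175:400],None,fx=3,fy=3,interpolation=2)[:, :]
b=cv2.resize(t[130:280,230:410],None,fx=4,fy=4,interpolation=2)
c=cv2.resize(s[75:135,190:310],None,fx=6,fy=6,interpolation=2)
d=cv2.resize(t[85:215,60:170],None,fx=4,fy=4,interpolation=2)
for n,i in zip("abcd",(a,b,c,d)): cv2.imwrite(f"pics/crop_{n}.png",i)
```

```text
(no output)
```

View pics/crop_a.png

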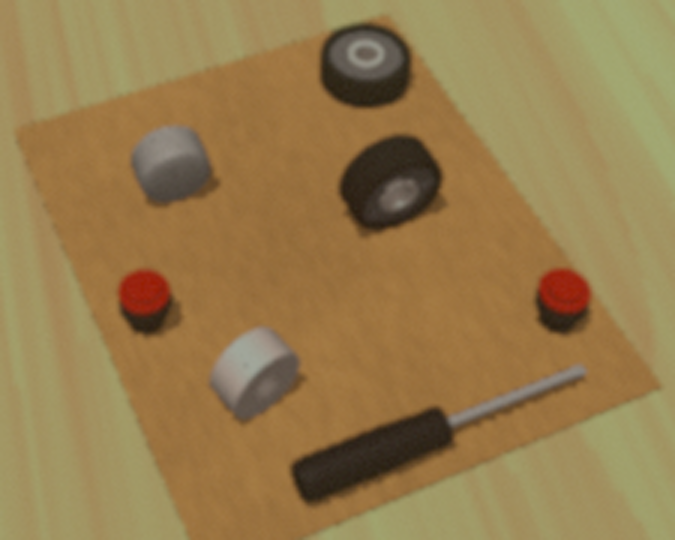

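View pics/crop_b.png

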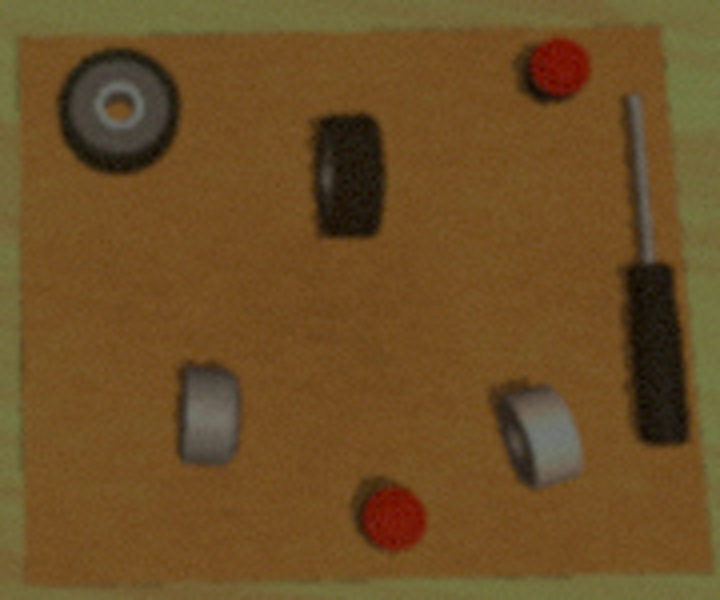

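View pics/crop_c.png

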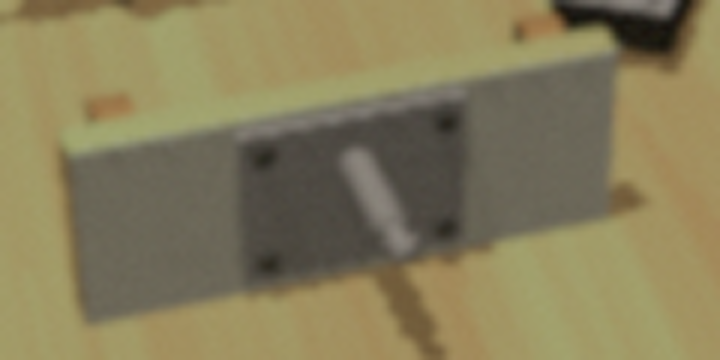

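View pics/crop_d.png

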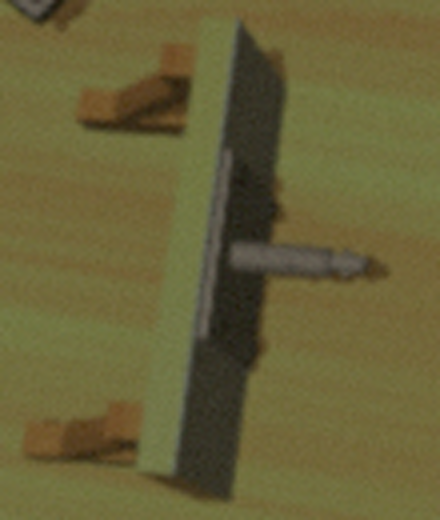

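The parts are told apart as follows:
- **Spacer:** white ring at side (260,293) / top (365,239). A bore shows on its end faces.
- **Cap:** plain grey at side (232,224) / top (283,233). Its near face is closed.
- **Yellow look-alike of the cap:** side (183,151) / top (157,247). Leave it.
- **Wheel:** upright at side (305,231) / top (317,173).
- **Spare wheel:** lying flat at side (297,191) / top (260,157). Leave it.
- **Tape roll:** white, off the sheet at top (465,240). Not a part of the job.
- **Rail:** axle at top (120–152,150).

Next I'll measure positions.

```bash
cat > h.py <<'E'
import numpy as np,cv2
from cell import *
def cal(n): return get_calibration(n)
def proj(c,X):
    X=np.atleast_2d(X).astype(float); p=X@c['R'].T+c['t']
    return np.c_[c['fx']*p[:,0]/p[:,2]+c['cx'],c['fy']*p[:,1]/p[:,2]+c['cy']]
def ray(c,u,v):
    d=np.array([(u-c['cx'])/c['fx'],(v-c['cy'])/c['fy'],1.]); return -c['R'].T@c['t'], c['R'].T@d
def onz(c,u,v,z):
    o,d=ray(c,u,v); return o+d*(z-o[2])/d[2]
def tri(obs):
    A=np.zeros((3,3));b=np.zeros(3);L=[]
    for c,(u,v) in obs:
        o,d=ray(c,u,v);d/=np.linalg.norm(d);P=np.eye(3)-np.outer(d,d);A+=P;b+=P@o;L.append((P,o))
    X=np.linalg.solve(A,b); return X,[np.linalg.norm(P@(X-o)) for P,o in L]
def cloud(c,d):
    v,u=np.mgrid[:d.shape[0],:d.shape[1]]
    p=np.stack([(u-c['cx'])/c['fx']*d,(v-c['cy'])/c['fy']*d,d],-1)
    return (p-c['t'])@c['R']
E
python3 - <<'E'
from h import *
P={n:np.load(f"pics/{n}0.npy") for n in("side","top")};D={n:np.load(f"pics/{n}0d.npy") for n in("side","top")}
C={n:cal(n) for n in P}
W={n:cloud(C[n],D[n]) for n in P}
for n,pts in dict(top=[(200,300),(300,270),(317,173),(283,233),(365,239),(130,150),(150,151),(117,120),(157,247),(320,200)],side=[(300,130),(260,293),(232,224),(305,231),(252,108)]).items():
    for u,v in pts: print(n,u,v,D[n][v,u].round(1),W[n][v,u].round(1))
# saturated masks
for n in P:
    hsv=cv2.cvtColor(P[n],cv2.COLOR_RGB2HSV)
    Z=W[n][...,2]; 
    m=((Z>8)&(D[n]>0)).astype(np.uint8)
    k,l,st,ce=cv2.connectedComponentsWithStats(m)
    for i in range(1,k):
        if 80<st[i,4]<3000:
            w=W[n][l==i]; print(n,ce[i].round(1),st[i],'min',w.min(0).round(),'max',w.max(0).round(),P[n][l==i].mean(0).round())
E
```

```text
top 200 300 841.6 [319.1  32.   -1.9]
top 300 270 852.0 [ 412.3 -163.4    0.5]
top 317 173 828.2 [ 607.4 -163.7   66.2]
top 283 233 0.0 [388.  -62.3 870.3]
top 365 239 817.0 [ 492.2 -278.1   49.3]
top 130 150 838.3 [594.  222.2  66.4]
top 150 151 840.9 [599.3 182.   63.5]
top 117 120 842.8 [650.7 260.   75.1]
top 157 247 814.8 [409.7 130.5  48.2]
top 320 200 881.3 [ 566.2 -185.7    2.4]
side 300 130 1219.5 [ 7.145e+02  1.812e+02 -5.000e-01]
side 260 293 817.0 [ 493.3 -296.9   51.7]
side 232 224 932.2 [ 477.3 -129.9   47.7]
side 305 231 918.3 [ 610.7 -180.8   48.9]
side 252 108 1173.7 [595.9 211.6  66.2]
side [182.1 150.9] [171 140  23  23 385] min [384. 114.   8.] max [436. 153.  52.] [133. 116.  15.]
side [295.8 190.6] [281 177  31  29 697] min [602. -77.   8.] max [667. -11.  33.] [82. 73. 59.]
side [ 16.4 224.6] [   0  180   42   85 2200] min [ 27. -94.   8.] max [ 99.  92. 127.] [64. 37. 26.]
side [230.9 223.8] [218 212  27  25 517] min [ 452. -132.    8.] max [503. -99.  55.] [112. 102.  91.]
side [304.2 229.9] [287 214  35  33 805] min [ 580. -188.    8.] max [ 647. -153.   71.
[... 1375 characters left out ...]
[387 154  16  88 695] min [ 502. -362.    9.] max [ 688. -315.   31.] [46. 37. 24.]
top [317.3 173.8] [309 159  17  31 487] min [ 580. -186.    8.] max [ 643. -150.   70.] [40. 29. 16.]
top [464.8 240.8] [ 438  216   54   50 1192] min [ 475. -544.    8.] max [ 578. -439.   27.] [ 98. 100.  87.]
top [282.  233.9] [275 222  15  25 343] min [ 453. -130.   10.] max [502. -98.  55.] [90. 81. 69.]
top [364.6 238.8] [354 226  22  27 411] min [ 468. -303.    8.] max [ 521. -261.   55.] [93. 85. 73.]
top [156.8 247.1] [148 235  19  26 399] min [383. 115.   9.] max [436. 154.  52.] [100.  90.   4.]
top [327.9 259.6] [320 252  17  16 223] min [ 426. -229.   21.] max [ 457. -198.   40.] [109.  29.   9.]
```

Run:
```python
from h import *
D={n:np.load(f"pics/{n}0d.npy") for n in("side","top")}
C={n:cal(n) for n in D}; W={n:cloud(C[n],D[n]) for n in D}
box=dict(cap=(440,515,-145,-90),wheel=(570,655,-200,-140),spacer=(455,535,-315,-255))
for k,(a,b,c,d) in box.items():
    for ns in (("side",),("top",),("side","top")):
        Q=[]
        for n in ns:
            w=W[n][D[n]>0]; Q.append(w[(w[:,0]>a)&(w[:,0]<b)&(w[:,1]>c)&(w[:,1]<d)&(w[:,2]>10)])
        Q=np.vstack(Q); r=cv2.minAreaRect(Q[:,:2].astype(np.float32))
        print(k,ns,len(Q),r,'ztop',np.percentile(Q[:,2],[98,100]).round(1))
# board front face plane
w=W['side']; m=(D['side']>0)
print('--rail')
w=w[m]; f=w[(w[:,0]>470)&(w[:,0]<730)&(w[:,1]>180)&(w[:,1]<300)&(w[:,2]>8)]
# front face by RANSAC-free: iterate
A=f[(f[:,2]>12)&(f[:,2]<80)]
co=np.array([0.16,240-0.16*595])
for i in range(15):
    r=A[:,1]-(co[0]*A[:,0]+co[1]); s=np.abs(r)<(25 if i<5 else 2.5); co=np.polyfit(A[s][:,0],A[s][:,1],1)
r=A[:,1]-np.polyval(co,A[:,0]);print('front y=',co,s.sum(),r[s].std(),'yaw',np.degrees(np.arctan(co[0])))
nrm=np.array([co[0],-1,0])/np.hypot(1,co[0]); t=np.array([-nrm[1],nrm[0],0])
dist=f@nrm-np.array([0,co[1],0])@nrm
print(np.histogram(dist,bins=np.arange(-30,75,2.5)))
ss=f@t
fr=np.abs(dist)<1.5
print('x range board',ss[fr].min(),ss[fr].max(),'z',f[fr][:,2].max())
for lo,hi in((10,20),(20,30),(30,40),(40,50),(50,60),(60,72)):
    for n in('side','top'):
        w=W[n][D[n]>0]; w=w[(w[:,0]>470)&(w[:,0]<730)&(w[:,1]>150)&(w[:,1]<300)&(w[:,2]>30)]
        dd=w@nrm-np.array([0,co[1],0])@nrm
        q=w[(dd>lo)&(dd<hi)]
        if len(q)>3: print(n,lo,hi,len(q),'s',np.percentile(q@t,[0,5,50,95,100]).round(1),'z',np.percentile(q[:,2],[5,50,95,100]).round(1),'xy',np.median(q,0).round(1))
```

```text
cap ('side',) 516 ((477.7355041503906, -115.48955535888672), (49.41836166381836, 30.144859313964844), 5.736639499664307) ztop [53.6 55.2]
cap ('top',) 341 ((477.6358642578125, -114.16629028320312), (49.03535079956055, 28.148815155029297), 6.116272926330566) ztop [53.6 54.6]
cap ('side', 'top') 857 ((477.71832275390625, -115.31864929199219), (49.41836166381836, 30.488380432128906), 5.736639499664307) ztop [53.6 55.2]
wheel ('side',) 787 ((613.0609130859375, -168.54415893554688), (64.55899810791016, 29.928239822387695), 10.156903266906738) ztop [69.3 71.3]
wheel ('top',) 483 ((613.2059936523438, -167.68406677246094), (64.49055480957031, 26.39715003967285), 10.178064346313477) ztop [68.8 70.5]
wheel ('side', 'top') 1270 ((613.186767578125, -168.52162170410156), (64.81462097167969, 29.928239822387695), 10.156903266906738) ztop [69.3 71.3]
spacer ('side',) 586 ((494.72711181640625, -283.9036865234375), (49.869510650634766, 25.59988021850586), 24.968524932861328) ztop [53.9 55.1]
spacer ('top',) 406 ((494.985107421875, -282.0747985839844), (49.85084915161133, 25.310544967651367), 26.241151
[... 1338 characters left out ...]
 66.3 69.6 70.2] xy [593.8 220.1  66.3]
top 30 40 35 s [607.4 607.6 612.8 620.4 622.1] z [61.  66.2 68.  68.6] xy [594.8 218.6  66.2]
side 40 50 19 s [608.1 608.1 611.9 618.  619.6] z [60.1 66.2 68.3 69.5] xy [594.9 209.   66.2]
top 40 50 37 s [607.7 608.  613.4 620.2 620.8] z [62.5 66.  68.2 68.7] xy [596.1 208.2  66. ]
side 50 60 22 s [607.9 609.5 614.8 620.9 621.8] z [58.4 65.  68.4 68.7] xy [598.4 198.6  65. ]
top 50 60 31 s [606.9 608.  613.9 620.7 621.3] z [61.9 65.  68.1 69.9] xy [597.6 199.   65. ]
side 60 72 17 s [609.1 609.8 614.2 619.7 621.1] z [59.5 63.7 65.4 65.6] xy [598.7 187.8  63.7]
top 60 72 33 s [607.4 609.4 613.5 619.  620.4] z [60.3 63.  65.7 66. ] xy [598.5 187.6  63. ]
```

Run:
```python
from h import *
D={n:np.load(f"pics/{n}0d.npy") for n in("side","top")}
C={n:cal(n) for n in D}; W={n:cloud(C[n],D[n]) for n in D}
th=np.radians(5.45)
for it in range(2):
    nrm=np.array([np.sin(th),-np.cos(th),0]);t=np.array([np.cos(th),np.sin(th),0])
    w=W['side'][D['side']>0]; w=w[(w[:,0]>470)&(w[:,0]<740)&(w[:,1]>150)&(w[:,1]<300)&(w[:,2]>6)]
    s=w@t;d=w@nrm;z=w[:,2]
    b=(((s>500)&(s<560))|((s>670)&(s<730)))&(z>12)&(z<80)
    mb=np.median(d[b]); k=b&(abs(d-mb)<5); pb=np.polyfit(s[k],d[k],1); pz=np.polyfit(z[k],d[k],1)
    p=((abs(s-614)<45)&(abs(s-614)>12))&(z>25)&(z<85)
    mp=np.median(d[p]); k2=p&(abs(d-mp)<5); pp=np.polyfit(s[k2],d[k2],1)
    print('board',mb,pb[0],pz[0],k.sum(),'plate',mp,np.mean(d[k2]),pp[0],k2.sum(), 'yaw corr deg',np.degrees(np.arctan(pb[0])))
    th+=np.arctan(pb[0])
# axle
Q=[]
for n in D:
    w=W[n][D[n]>0]; s=w@t;d=w@nrm-mp
    q=w[(abs(s-614)<12)&(d>8)&(d<80)&(w[:,2]>45)]; print(n,'tip d max',np.sort(q@nrm-mp)[-6:])
    s=q@t;d=q@nrm-mp
    for lo,hi in((8,28),(28,48),(52,69)):
        j=(d>lo)&(d<hi); print(lo,hi,j.sum(),(np.percentile(s[j],[2,98])),np.percentile(s[j],[2,98]).mean())
print('yaw',np.degrees(th),'nrm',nrm,'t',t,'mp',mp)
```

```text
board -196.34924662088162 -0.0006481092878095519 0.0027669903259434406 983 plate -191.2736655531187 -191.26730345423647 -0.0016407779907150351 470 yaw corr deg -0.037133921655403405
board -196.73940378087147 -0.0011943464048931763 0.0029599512066786613 980 plate -191.65047679642225 -191.64763918924567 -0.0014335434650221298 472 yaw corr deg -0.06843097573892173
side tip d max [68.89803879 69.11352165 70.42232134 70.47072398 70.50397101 70.98124867]
8 28 32 [607.07657716 621.13973087] 614.1081540180546
28 48 34 [608.02319218 620.69265233] 614.3579222532287
52 69 28 [608.4606141  620.91019065] 614.6854023793841
top tip d max [66.96094689 67.08791783 67.78968923 67.90436769 69.05336056 69.12559579]
8 28 73 [606.77148963 621.30898105] 614.0402353427046
28 48 70 [607.58316618 620.72004989] 614.1516080331227
52 69 43 [608.69598591 619.86480925] 614.2803975762977
yaw 5.344435102605676 nrm [ 0.09433187 -0.99554081  0.        ] t [0.99554081 0.09433187 0.        ] mp -191.65047679642225
```

```bash
cat >> h.py <<'E'
from scipy.spatial.transform import Rotation as Rn
def plan(target,jaw,sgn=1):
    """target TCP world mm; jaw axis (tool y) angle deg in world; tool z down"""
    s=read_state();R=s['orientation'];p=s['ee_pos']
    a=np.radians(jaw);y=sgn*np.array([np.cos(a),np.sin(a),0]);z=np.array([0,0,-1.]);x=np.cross(y,z)
    Rt=np.c_[x,y,z]
    rv=Rn.from_matrix(R.T@Rt).as_rotvec(degrees=True)
    sh=R.T@(np.array(target)-p)/10
    cur=np.degrees(np.arctan2(R[1,1],R[0,1]))
    print('t',round(s['time_s'],2),'pos',p.round(1),'jaw',cur.round(2),'tilt z',R[:,2].round(4),'F',s['contact_force'].round(1),'w',round(s['width'],1))
    print(' -> shift cm',sh.round(2),'rot',rv.round(2),'|shift|',np.linalg.norm(sh).round(2))
def rail(sx,d,z):
    """point in world from rail coords: sx along t (world +x-ish) off axle, d from plate face, z height"""
    nrm=np.array([0.0943,-0.9955,0]);t=np.array([0.9955,0.0943,0])
    return (614.2+sx)*t+(d-191.65)*nrm+np.array([0,0,z])
E
python3 -c "
from h import *
print(rail(0,0,60),rail(0,69,60))
plan([585,80,200],5.4)"
```

```text
[593.363505 248.706635  60.      ] [599.870205 180.017135  60.      ]
t 0.15 pos [189.3 621.2 217.7] jaw 73.06 tilt z [-6.0e-04 -1.9e-03 -1.0e+00] F [-0.3 -0.2 -0.9] w 93.1
 -> shift cm [-53.62 -40.24   1.85] rot [-0.1   0.07 67.66] |shift| 67.07
```

```bash
R='x'; python3 -m handwheel '[[-53.6,-40.2,1.5,0,0,67.6,1],[-53.6,-40.2,1.5,0,0,67.6,1],[-53.6,-40.2,1.5,0,0,67.6,1],[-53.6,-40.2,1.5,0,0,67.6,1],[-53.6,-40.2,1.5,0,0,67.6,1]]'; python3 -c "
from h import *
plan([585,80,200],5.4)"
```

```text
time_s: 0.65
ee_pos: [337.7, 418.1, 212.9]
orientation: [[-0.496, 0.868, -0.0], [0.868, 0.496, -0.001], [-0.001, -0.001, -1.0]]
contact_force: [1.4, 0.8, 0.4]
width: 93.1
t 0.65 pos [337.7 418.1 212.9] jaw 29.74 tilt z [-2.0e-04 -1.3e-03 -1.0e+00] F [1.4 0.8 0.4] w 93.1
 -> shift cm [-41.62   4.71   1.33] rot [-0.03  0.07 24.34] |shift| 41.91
```

```bash
python3 -m handwheel '[[-41.6,4.7,1.2,0,0,24.3,1],[-41.6,4.7,1.2,0,0,24.3,1],[-41.6,4.7,1.2,0,0,24.3,1],[-41.6,4.7,1.2,0,0,24.3,1],[-41.6,4.7,1.2,0,0,24.3,1]]'; python3 -c "
from h import *
plan([585,80,200],5.4)"
```

```text
time_s: 1.15
ee_pos: [484.9, 216.5, 205.9]
orientation: [[-0.095, 0.995, -0.0], [0.995, 0.095, -0.001], [-0.001, -0.0, -1.0]]
contact_force: [0.6, 0.2, -0.2]
width: 92.7
t 1.15 pos [484.9 216.5 205.9] jaw 5.47 tilt z [-4.0e-04 -1.3e-03 -1.0e+00] F [ 0.6  0.2 -0.2] w 92.7
 -> shift cm [-14.55   8.67   0.61] rot [-0.03  0.07  0.07] |shift| 16.94
```

```bash
python3 -m handwheel '[[-14.5,8.7,0.6,0,0,0,1],[-14.5,8.7,0.6,0,0,0,1],[-14.5,8.7,0.6,0,0,0,1],[-14.5,8.7,0.6,0,0,0,1],[-14.5,8.7,0.6,0,0,0,1]]'
python3 - <<'E'
from h import *
plan([585,80,200],5.4)
c=cal('wrist');p,d=capture('wrist');cv2.imwrite('pics/w1.png',p[:,:,::-1]);np.savez('pics/w1.npz',p=p,d=d,**c)
print(-c['R'].T@c['t'],c['R'][2], proj(c,[rail(0,0,60),rail(0,51,60),rail(0,69,60),rail(0,0,88)]))
E
```

```text
time_s: 1.65
ee_pos: [586.8, 75.3, 199.6]
orientation: [[-0.088, 0.996, 0.0], [0.996, 0.088, -0.004], [-0.004, -0.0, -1.0]]
contact_force: [0.9, -0.1, -0.5]
width: 93.0
t 1.65 pos [586.8  75.3 199.6] jaw 5.03 tilt z [ 2.0e-04 -4.5e-03 -1.0e+00] F [ 0.9 -0.1 -0.5] w 93.0
 -> shift cm [ 0.48 -0.13 -0.04] rot [-0.01  0.26 -0.37] |shift| 0.5
[578.37875273 160.61263377 365.33784769] [ 0.02485513 -0.30310899 -0.9526317 ] [[278.89742055   1.41112623]
 [277.89643782  61.79930713]
 [277.56911139  81.54654871]
 [281.65400586  -9.64365295]]
```

View pics/w1.png

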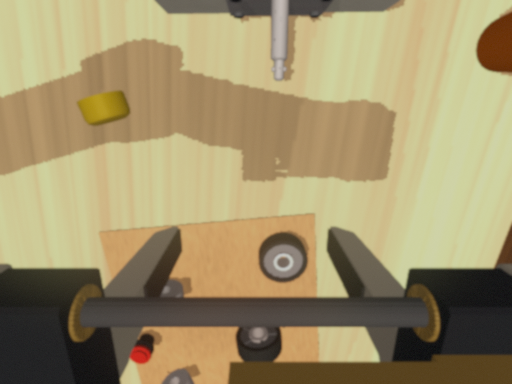

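Run:
```python
from h import *
f=np.load('pics/w1.npz');p=f['p'];d=f['d'];c={k:f[k] for k in('fx','fy','cx','cy','R','t')}
w=cloud(c,d);nrm=np.array([0.0943,-0.9955,0]);t=np.array([0.9955,0.0943,0])
q=w[(d>0)]; s=q@t-614.2; dd=q@nrm+191.65
k=(abs(s)<14)&(dd>2)&(dd<85)&(q[:,2]>45)
for lo in range(5,75,8):
    j=k&(dd>lo)&(dd<lo+8); 
    if j.sum()>4: print(lo,j.sum(),np.percentile(s[j],[1,99]).round(1),np.percentile(s[j],[1,99]).mean().round(2),'ztop',np.percentile(q[j,2],[90,99]).round(1))
print('tip',np.sort(dd[k])[-8:])
g=cv2.cvtColor(p,cv2.COLOR_RGB2GRAY).astype(int)
for r in range(20,82,6): print(r,g[r,268:296])
cv2.imwrite('pics/w1c.png',cv2.resize(p[0:110,200:360,::-1],None,fx=5,fy=5,interpolation=2))
```

```text
5 173 [-7.3  7.4] 0.01 ztop [68.1 69.2]
13 166 [-7.3  7.8] 0.26 ztop [68.  68.8]
21 164 [-7.2  8.1] 0.46 ztop [68.2 69.1]
29 155 [-7.1  7. ] -0.04 ztop [68.2 68.8]
37 150 [-7.1  7.3] 0.1 ztop [68.  68.8]
45 127 [-6.9  7.4] 0.25 ztop [67.7 68.5]
53 116 [-6.8  6.9] 0.05 ztop [65.2 66.1]
61 79 [-4.7  5.3] 0.28 ztop [64.7 65.6]
tip [66.89627053 66.92453012 67.57466084 67.58735307 67.60348271 67.62281155
 67.62294904 67.64361532]
20 [190 183 168 148 139 148 160 169 175 181 184 184 181 180 179 174 167 155
 141 130 130 135 138 138 137 139 148 165]
26 [189 183 169 148 141 152 162 170 177 181 184 187 187 184 179 173 164 152
 138 127 129 134 137 138 137 142 158 176]
32 [188 183 168 151 145 154 163 172 178 182 184 186 186 183 178 171 163 148
 133 124 126 136 137 137 136 136 142 157]
38 [188 182 169 152 145 150 155 166 177 182 184 185 185 182 176 168 159 146
 132 124 129 134 138 136 136 138 152 172]
44 [186 183 170 152 149 157 167 174 179 183 185 185 184 180 175 167 156 143
 128 125 130 136 135 136 138 151 172 185]
50 [186 180 163 147 149 158 168 175 180 182 183 185 184 179 172 165 153 139
 125 123 129 134 136 136 135 137 151 171]
56 [186 180 164 148 149 156 160 168 175 178 180 180 177 173 167 160 147 135
 123 127 132 135 136 136 138 151 171 184]
62 [186 187 188 187 180 164 148 152 167 180 190 192 187 176 159 142 133 133
 136 135 136 135 136 138 149 170 183 187]
68 [187 186 183 176 174 173 167 164 173 183 185 179 173 169 161 163 168 162
 147 137 135 137 148 165 177 181 185 186]
74 [187 187 189 189 183 169 158 165 177 185 189 187 179 166 148 133 130 134
 135 135 135 135 142 155 173 183 187 187]
80 [187 188 188 189 190 187 179 167 159 157 157 157 157 160 168 172 166 156
 158 165 171 174 178 183 187 188 188 187]
```

View pics/w1c.png

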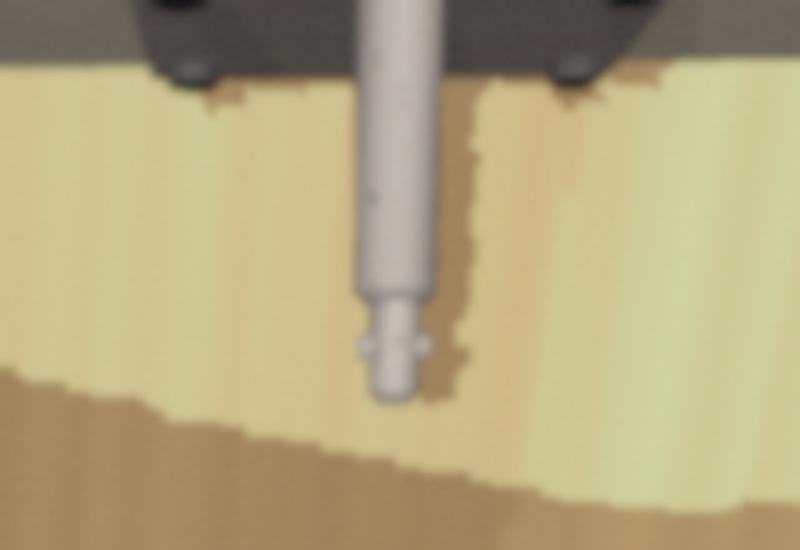

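```bash
python3 -c "
from h import *
plan([494.9,-283,140],25.6)"
```

```text
t 1.7 pos [585.4  78.7 199.6] jaw 5.27 tilt z [-0.0013 -0.0019 -1.    ] F [-0.2  0.7 -0.7] w 93.1
 -> shift cm [-35.18 -12.33   6.03] rot [ -0.1    0.08 -20.33] |shift| 37.76
```

```bash
python3 -m handwheel '[[-35.2,-12.3,6,0,0,-20.3,1],[-35.2,-12.3,6,0,0,-20.3,1],[-35.2,-12.3,6,0,0,-20.3,1],[-35.2,-12.3,6,0,0,-20.3,1],[-35.2,-12.3,6,0,0,-20.3,1]]'; python3 -c "
from h import *
plan([494.9,-283,140],25.6)"
```

```text
time_s: 2.2
ee_pos: [525.5, -157.8, 160.6]
orientation: [[-0.436, 0.9, -0.001], [0.9, 0.436, 0.0], [0.0, -0.001, -1.0]]
contact_force: [0.6, 0.2, -0.0]
width: 93.2
t 2.2 pos [ 525.5 -157.8  160.6] jaw 25.82 tilt z [-0.001  0.    -1.   ] F [ 0.6  0.2 -0. ] w 93.2
 -> shift cm [-9.94 -8.2   2.06] rot [-0.05 -0.03  0.22] |shift| 13.05
```

```bash
python3 -m handwheel '[[-9.9,-8.2,2,0,0,-0.2,1],[-9.9,-8.2,2,0,0,-0.2,1],[-9.9,-8.2,2,0,0,-0.2,1],[-9.9,-8.2,2,0,0,-0.2,1]]'
python3 - <<'E'
from h import *
plan([494.9,-283,140],25.6)
c=cal('wrist');p,d=capture('wrist');cv2.imwrite('pics/w2.png',p[:,:,::-1]);np.savez('pics/w2.npz',p=p,d=d,**c)
print(proj(c,[494.9,-283,27.5]),proj(c,[494.9,-283,52]))
w=cloud(c,d)[d>0];q=w[(abs(w[:,0]-495)<40)&(abs(w[:,1]+283)<38)&(w[:,2]>10)&(w[:,2]<60)]
print(len(q),cv2.minAreaRect(q[:,:2].astype(np.float32)),q[:,2].max())
E
```

```text
time_s: 2.6
ee_pos: [492.4, -286.2, 140.2]
orientation: [[-0.433, 0.901, -0.003], [0.901, 0.433, -0.002], [-0.0, -0.004, -1.0]]
contact_force: [-0.4, 0.3, -0.1]
width: 92.8
t 2.6 pos [ 492.4 -286.2  140.2] jaw 25.67 tilt z [-0.0031 -0.0018 -1.    ] F [-0.4  0.3 -0.1] w 92.8
 -> shift cm [0.18 0.37 0.01] rot [-0.21  0.02  0.07] |shift| 0.41
[[258.78253831 187.96328556]] [[259.09169016 195.52099656]]
1629 ((493.77252197265625, -281.3895568847656), (49.43251037597656, 24.577085494995117), 25.49040985107422) 53.8716347277114
```

View pics/w2.png

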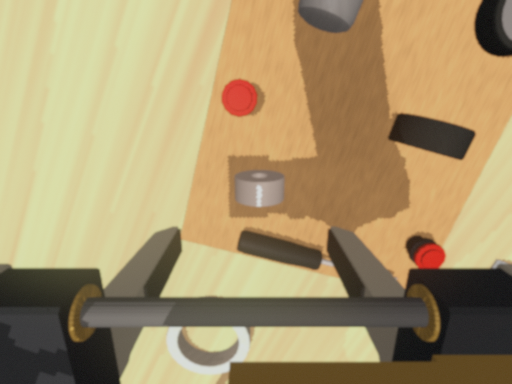

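```bash
python3 -c "
from h import *
plan([495.5,-284.5,8.7],25.6)"
```

```text
t 2.65 pos [ 494.  -282.7  140.3] jaw 25.9 tilt z [-0.002  0.001 -1.   ] F [ 0.2  1.5 -0.1] w 93.1
 -> shift cm [-0.25  0.07 13.16] rot [-0.08 -0.1   0.3 ] |shift| 13.16
```

```bash
python3 -m handwheel '[[-0.25,0.1,5,0,0,-0.3,1],[-0.25,0.1,9,0,0,-0.3,1],[-0.25,0.1,11.5,0,0,-0.3,1],[-0.25,0.1,12.5,0,0,-0.3,1],[-0.25,0.1,12.5,0,0,-0.3,1]]'; python3 -c "
from h import *
plan([495.5,-284.5,8.7],25.6)"
```

```text
time_s: 3.15
ee_pos: [496.3, -281.3, 14.4]
orientation: [[-0.445, 0.896, -0.003], [0.896, 0.445, 0.004], [0.005, -0.001, -1.0]]
contact_force: [0.4, -0.5, 0.6]
width: 93.3
t 3.15 pos [ 496.3 -281.3   14.4] jaw 26.41 tilt z [-0.0034  0.0037 -1.    ] F [ 0.4 -0.5  0.6] w 93.3
 -> shift cm [-0.25 -0.21  0.57] rot [-0.08 -0.28  0.81] |shift| 0.66
```

```bash
python3 -m handwheel '[[-0.2,-0.1,0.55,0,0,-0.4,1],[-0.2,-0.1,0.55,0,0,-0.4,1],[-0.2,-0.1,0.55,0,0,-0.4,1]]'; python3 -c "
from h import *
for i in range(4): plan([495.5,-284.5,8.7],25.6)"
```

```text
time_s: 3.45
ee_pos: [497.1, -283.7, 10.0]
orientation: [[-0.451, 0.892, -0.001], [0.892, 0.451, 0.003], [0.003, -0.0, -1.0]]
contact_force: [0.0, -0.1, 0.5]
width: 93.1
t 3.45 pos [ 497.1 -283.7   10. ] jaw 26.83 tilt z [-0.0015  0.0029 -1.    ] F [ 0.  -0.1  0.5] w 93.1
 -> shift cm [ 0.   -0.18  0.13] rot [-0.   -0.19  1.23] |shift| 0.22
t 3.45 pos [ 497.1 -283.7   10. ] jaw 26.83 tilt z [-0.0015  0.0029 -1.    ] F [ 0.  -0.1  0.5] w 93.1
 -> shift cm [ 0.   -0.18  0.13] rot [-0.   -0.19  1.23] |shift| 0.22
t 3.45 pos [ 497.1 -283.7   10. ] jaw 26.83 tilt z [-0.0015  0.0029 -1.    ] F [ 0.  -0.1  0.5] w 93.1
 -> shift cm [ 0.   -0.18  0.13] rot [-0.   -0.19  1.23] |shift| 0.22
t 3.45 pos [ 497.1 -283.7   10. ] jaw 26.83 tilt z [-0.0015  0.0029 -1.    ] F [ 0.  -0.1  0.5] w 93.1
 -> shift cm [ 0.   -0.18  0.13] rot [-0.   -0.19  1.23] |shift| 0.22
```

```bash
python3 -m handwheel '[[0,-0.18,0.1,0,0,1.2,1],[0,-0.18,0.1,0,0,1.2,1],[0,-0.18,0.1,0,0,1.2,-1],[0,-0.18,0.1,0,0,1.2,-1],[0,-0.18,0.1,0,0,1.2,-1]]'; python3 -c "
from h import *
plan([495.5,-284.5,8.7],25.6)"
```

```text
time_s: 3.95
ee_pos: [495.5, -284.6, 9.0]
orientation: [[-0.433, 0.902, -0.001], [0.902, 0.433, 0.003], [0.003, -0.0, -1.0]]
contact_force: [0.6, -0.3, -0.5]
width: 73.3
t 3.95 pos [ 495.5 -284.6    9. ] jaw 25.63 tilt z [-0.0015  0.0029 -1.    ] F [ 0.6 -0.3 -0.5] w 73.3
 -> shift cm [0.01 0.   0.03] rot [-0.   -0.19  0.03] |shift| 0.03
```

```bash
python3 -m handwheel '[[0,0,0,0,0,0,-1],[0,0,0,0,0,0,-1],[0,0,0,0,0,0,-1],[0,0,0,0,0,0,-1],[0,0,0,0,0,0,-1]]'; python3 -c "
from h import *
plan([495.5,-284.5,100],25.6)"
```

```text
time_s: 4.45
ee_pos: [495.6, -284.5, 9.0]
orientation: [[-0.433, 0.902, -0.001], [0.902, 0.433, 0.003], [0.003, 0.0, -1.0]]
contact_force: [1.0, 0.6, -0.6]
width: 48.7
t 4.45 pos [ 495.6 -284.5    9. ] jaw 25.63 tilt z [-0.0014  0.0029 -1.    ] F [ 1.   0.6 -0.6] w 48.7
 -> shift cm [ 0.03 -0.01 -9.1 ] rot [ 0.   -0.18  0.03] |shift| 9.1
```

```bash
python3 -m handwheel '[[0,0,-5,0,0,0,-1],[0,0,-9.5,0,0,0,-1],[0,0,-10,0,0,0,-1]]'; python3 -c "
from h import *
print(rail(0.1,98.8,0))
plan(rail(0.1,100,100),5.4)"
```

```text
time_s: 4.75
ee_pos: [498.8, -287.1, 114.2]
orientation: [[-0.432, 0.902, 0.008], [0.902, 0.432, -0.003], [-0.006, 0.006, -1.0]]
contact_force: [0.7, -0.5, -0.5]
width: 48.6
[602.779895 150.360665   0.      ]
t 4.75 pos [ 498.8 -287.1  114.2] jaw 25.62 tilt z [ 0.0079 -0.0027 -1.    ] F [ 0.7 -0.5 -0.5] w 48.6
 -> shift cm [34.85 28.24  1.38] rot [ 0.4   0.27 20.21] |shift| 44.88
```

```bash
python3 -m handwheel '[[34.8,28.2,1.3,0.4,0.3,20.2,-1],[34.8,28.2,1.3,0.4,0.3,20.2,-1],[34.8,28.2,1.3,0.4,0.3,20.2,-1],[34.8,28.2,1.3,0.4,0.3,20.2,-1],[34.8,28.2,1.3,0.4,0.3,20.2,-1]]'; python3 -c "
from h import *
plan(rail(0.1,100,100),5.4)"
```

```text
time_s: 5.25
ee_pos: [555.4, -40.0, 103.8]
orientation: [[-0.094, 0.996, -0.001], [0.996, 0.094, 0.0], [0.001, -0.001, -1.0]]
contact_force: [0.8, -0.1, -1.4]
width: 49.0
t 5.25 pos [555.4 -40.  103.8] jaw 5.41 tilt z [-1.3e-03  4.0e-04 -1.0e+00] F [ 0.8 -0.1 -1.4] w 49.0
 -> shift cm [18.39  6.51  0.38] rot [-0.07 -0.03  0.01] |shift| 19.51
```

```bash
python3 -m handwheel '[[18.4,6.5,0.4,0,0,0,-1],[18.4,6.5,0.4,0,0,0,-1],[18.4,6.5,0.4,0,0,0,-1],[18.4,6.5,0.4,0,0,0,-1],[18.4,6.5,0.4,0,0,0,-1]]'; python3 -c "
from h import *
plan(rail(0.1,100,41.5),5.4)"
```

```text
time_s: 5.75
ee_pos: [602.0, 161.0, 98.0]
orientation: [[-0.108, 0.994, -0.003], [0.994, 0.108, 0.008], [0.008, -0.002, -1.0]]
contact_force: [-1.2, 1.0, -0.1]
width: 49.2
t 5.75 pos [602. 161.  98.] jaw 6.22 tilt z [-0.0027  0.0075 -1.    ] F [-1.2  1.  -0.1] w 49.2
 -> shift cm [-1.23 -0.03  5.64] rot [-0.11 -0.44  0.82] |shift| 5.77
```

```bash
python3 -m handwheel '[[-1.2,0,0,-0.1,-0.4,0.8,-1],[-1.2,0,2.5,-0.1,-0.4,0.8,-1],[-1.2,0,4.5,-0.1,-0.4,0.8,-1],[-1.2,0,5.6,-0.1,-0.4,0.8,-1],[-1.2,0,5.6,-0.1,-0.4,0.8,-1]]'
python3 - <<'E'
from h import *
plan(rail(0.1,100,41.5),5.4)
c=cal('wrist');p,d=capture('wrist');cv2.imwrite('pics/w3.png',p[:,:,::-1]);np.savez('pics/w3.npz',p=p,d=d,**c)
w=cloud(c,d);nrm=np.array([0.0943,-0.9955,0]);t=np.array([0.9955,0.0943,0])
q=w[d>0];s=q@t-614.2;dd=q@nrm+191.65
k=(abs(s)<35)&(dd>75)&(dd<125)&(q[:,2]>35)&(q[:,2]<90)
print(k.sum(),'s',np.percentile(s[k],[1,99]),'d',np.percentile(dd[k],[1,99]),'ztop',np.percentile(q[k,2],[95,99]))
for lo in range(75,125,4):
    j=k&(dd>lo)&(dd<lo+4)
    if j.sum()>5:print(lo,j.sum(),np.percentile(s[j],[1,99]).round(1),q[j,2].max().round(1))
plan(rail(0.1,100,41.5),5.4)
E
```

```text
time_s: 6.25
ee_pos: [601.7, 147.1, 40.2]
orientation: [[-0.092, 0.996, -0.004], [0.996, 0.092, -0.001], [-0.001, -0.004, -1.0]]
contact_force: [-0.1, -0.6, -0.8]
width: 48.8
t 6.25 pos [601.7 147.1  40.2] jaw 5.26 tilt z [-0.0042 -0.0012 -1.    ] F [-0.1 -0.6 -0.8] w 48.8
 -> shift cm [ 0.19  0.14 -0.13] rot [-0.25  0.05 -0.14] |shift| 0.27
8431 s [-33.93806926  33.85076099] d [ 86.55393327 110.13562903] ztop [84.64847996 88.94671902]
83 955 [-25.8  20.3] 84.3
87 2218 [-26.7  20.8] 88.4
91 2507 [-34.7  34.6] 90.0
95 762 [-27.   22.1] 89.9
99 715 [-27.1  22.2] 89.9
103 702 [-27.1  22.1] 89.8
107 562 [-27.1  22. ] 86.4
111 10 [-22.9  15.3] 83.1
t 6.3 pos [602.8 147.6  41.4] jaw 5.28 tilt z [-1.7e-03 -4.0e-04 -1.0e+00] F [ 0.2 -0.3 -0.4] w 49.2
 -> shift cm [ 0.15  0.02 -0.01] rot [-0.1   0.02 -0.12] |shift| 0.15
```

View pics/w3.png

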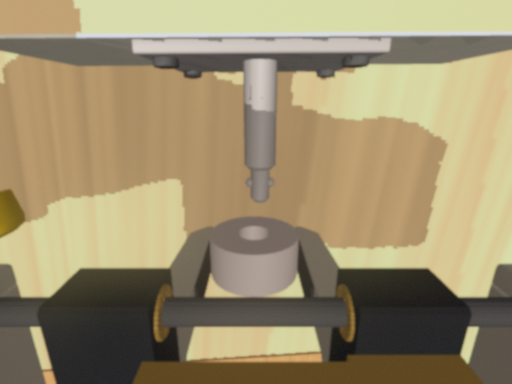

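Run:
```python
from h import *
f=np.load('pics/w3.npz');p=f['p'];d=f['d'];c={k:f[k] for k in('fx','fy','cx','cy','R','t')}
w=cloud(c,d);nrm=np.array([0.0943,-0.9955,0]);t=np.array([0.9955,0.0943,0])
v,u=np.mgrid[:384,:512]
s=w@t-614.2;dd=w@nrm+191.65;z=w[...,2]
k=(d>0)&(u>236)&(u<284)&(v>60)&(v<202)&(z>50)&(z<75)
for lo in range(5,75,8):
    j=k&(dd>lo)&(dd<lo+8)
    if j.sum()>5:print('axle',lo,j.sum(),np.percentile(s[j],[1,99]).round(1),np.percentile(s[j],[1,99]).mean().round(2),z[j].max().round(1),'u',u[j].min(),u[j].max())
k=(d>0)&(u>205)&(u<305)&(v>215)&(v<292)
for lo in range(75,125,4):
    j=k&(dd>lo)&(dd<lo+4)&(abs(s+2)<28)
    if j.sum()>5:
        # by depth slice: near-top z>70
        print('sp',lo,j.sum(),np.percentile(s[j],[1,99]).round(1),np.percentile(s[j],[1,99]).mean().round(2),'z',z[j].max().round(1),'u',u[j].min(),u[j].max())
cv2.imwrite('pics/w3c.png',cv2.resize(p[160:300,180:330,::-1],None,fx=4,fy=4,interpolation=2))
for r in (222,228,234,240,250,260,270): print(r, [ (int(x),round(float(d[r,x]))) for x in range(200,312,6)])
print('cam',-c['R'].T@c['t'])
```

```text
axle 5 632 [-7.2  8.5] 0.63 69.9 u 243 276
axle 13 591 [-7.4  8.1] 0.34 69.3 u 243 275
axle 21 559 [-6.9  8.3] 0.67 69.4 u 243 275
axle 29 530 [-7.1  8.5] 0.71 69.6 u 244 275
axle 37 507 [-7.2  8. ] 0.42 69.6 u 244 275
axle 45 342 [-7.2  8.1] 0.41 69.0 u 244 274
axle 53 358 [-6.4  7.5] 0.57 66.2 u 245 273
axle 61 187 [-4.3  5.3] 0.47 66.1 u 250 268
sp 83 955 [-25.8  20.3] -2.76 z 84.3 u 209 297
sp 87 2208 [-25.8  20.6] -2.63 z 84.6 u 209 298
sp 91 1042 [-29.4  25.7] -1.9 z 85.2 u 206 304
sp 95 713 [-27.   22.1] -2.47 z 86.0 u 206 304
sp 99 781 [-27.4  22.9] -2.26 z 88.2 u 206 304
sp 103 740 [-28.9  24.5] -2.21 z 88.1 u 206 304
sp 107 394 [-27.1  22. ] -2.52 z 84.4 u 206 302
222 [(200, 224), (206, 223), (212, 224), (218, 225), (224, 176), (230, 175), (236, 174), (242, 177), (248, 176), (254, 176), (260, 176), (266, 175), (272, 174), (278, 175), (284, 176), (290, 223), (296, 224), (302, 223), (308, 224)]
228 [(200, 226), (206, 179), (212, 167), (218, 167), (224, 167), (230, 166), (236, 167), (242, 167), (248, 170), (254, 171), (260, 170), (266, 168), (272, 167), (278, 167), (284, 167),
[... 558 characters left out ...]
18, 146), (224, 142), (230, 141), (236, 142), (242, 142), (248, 142), (254, 141), (260, 141), (266, 142), (272, 143), (278, 142), (284, 143), (290, 146), (296, 155), (302, 154), (308, 151)]
260 [(200, 142), (206, 147), (212, 156), (218, 149), (224, 145), (230, 142), (236, 140), (242, 140), (248, 141), (254, 139), (260, 140), (266, 140), (272, 141), (278, 142), (284, 145), (290, 149), (296, 157), (302, 144), (308, 143)]
270 [(200, 137), (206, 149), (212, 157), (218, 150), (224, 146), (230, 145), (236, 144), (242, 140), (248, 141), (254, 141), (260, 141), (266, 142), (272, 142), (278, 146), (284, 147), (290, 152), (296, 161), (302, 144), (308, 136)]
cam [593.74995973 231.86822744 206.15730427]
```

View pics/w3c.png

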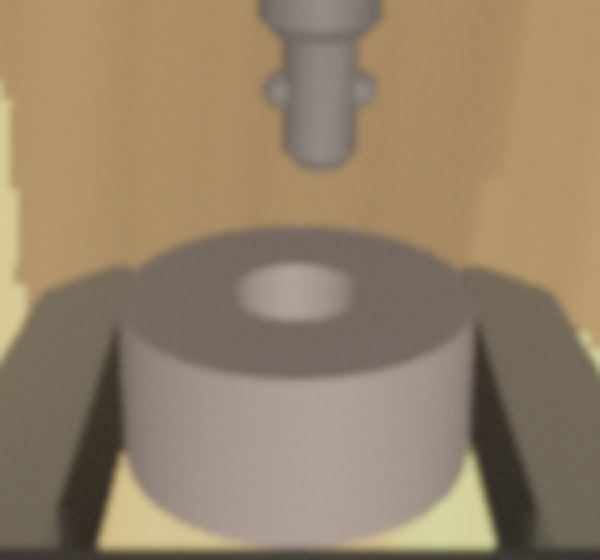

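```bash
python3 -c "
from h import *
plan(rail(1.8,91,41.5),5.4)"
```

```text
t 6.3 pos [602.8 147.6  41.4] jaw 5.28 tilt z [-1.7e-03 -4.0e-04 -1.0e+00] F [ 0.2 -0.3 -0.4] w 49.2
 -> shift cm [ 1.05  0.19 -0.01] rot [-0.1   0.02 -0.12] |shift| 1.07
```

```bash
cat > rel.py <<'E'
from h import *
import sys
def look(name,dlo,dhi,half):
    st=read_state();c=cal('wrist');p,d=capture('wrist');cv2.imwrite(f'pics/{name}.png',p[:,:,::-1]);np.savez(f'pics/{name}.npz',p=p,d=d,**c)
    w=cloud(c,d);nrm=np.array([0.0943,-0.9955,0]);t=np.array([0.9955,0.0943,0])
    v,u=np.mgrid[:384,:512]
    s=w@t-614.2;dd=w@nrm+191.65;z=w[...,2]
    e=st['ee_pos'];print('tcp s',(e@t-614.2).round(2),'d',(e@nrm+191.65).round(2),'z',e[2].round(2))
    k=(d>0)&(abs(s)<10)&(z>50)&(z<75)&(v<210)
    for lo in range(5,75,10):
        j=k&(dd>lo)&(dd<lo+10)
        if j.sum()>20:print('axle',lo,j.sum(),np.percentile(s[j],[1,99]).mean().round(2),'ztop',np.percentile(z[j],95).round(1))
    k=(d>0)&(v>190)&(v<292)&(z>60)&(abs(s)<half)
    for lo in range(dlo,dhi,4):
        j=k&(dd>lo)&(dd<lo+4)
        if j.sum()>20:print('part',lo,j.sum(),np.percentile(s[j],[1,99]).round(1),np.percentile(s[j],[1,99]).mean().round(2),'z95',np.percentile(z[j],95).round(1),z[j].max().round(1))
E
python3 -m handwheel '[[0.5,0.19,0,0,0,-0.1,-1],[1,0.19,0,0,0,-0.1,-1],[1,0.19,0,0,0,-0.1,-1],[1,0.19,0,0,0,-0.1,-1]]'; python3 -c "
from rel import *
look('w4',70,106,30)
plan(rail(1.8,91,41.5),5.4)"
```

```text
time_s: 6.7
ee_pos: [604.0, 158.4, 42.0]
orientation: [[-0.095, 0.995, -0.001], [0.995, 0.095, 0.0], [0.0, -0.001, -1.0]]
contact_force: [0.4, -0.7, -0.3]
width: 49.3
tcp s 2.01 d 90.88 z 41.99
axle 5 706 0.52 ztop 68.3
axle 15 656 0.68 ztop 68.3
axle 25 612 0.37 ztop 68.3
axle 35 580 0.69 ztop 68.2
axle 45 369 0.69 ztop 67.9
axle 55 264 0.53 ztop 65.2
part 74 1768 [-22.6  23.7] 0.57 z95 84.8 86.6
part 78 1684 [-29.8  29.9] 0.01 z95 104.5 107.7
part 82 1043 [-25.2  26.8] 0.76 z95 100.7 104.5
part 86 742 [-23.9  25.4] 0.74 z95 92.0 99.5
part 90 718 [-23.9  25.3] 0.7 z95 86.5 94.1
part 94 608 [-23.9  25.2] 0.69 z95 85.5 87.2
part 98 117 [-23.3  24.7] 0.7 z95 82.7 83.4
t 6.75 pos [603.9 158.   41.8] jaw 5.42 tilt z [-1.e-03 -3.e-04 -1.e+00] F [ 0.9 -0.2 -0.8] w 49.0
 -> shift cm [ 0.03 -0.01  0.03] rot [-0.06  0.01  0.02] |shift| 0.04
```

```bash
python3 -c "
import cv2
p=cv2.imread('pics/w4.png');cv2.imwrite('pics/w4c.png',cv2.resize(p[140:300,180:330],None,fx=4,fy=4,interpolation=2))"
```

```text
(no output)
```

View pics/w4c.png

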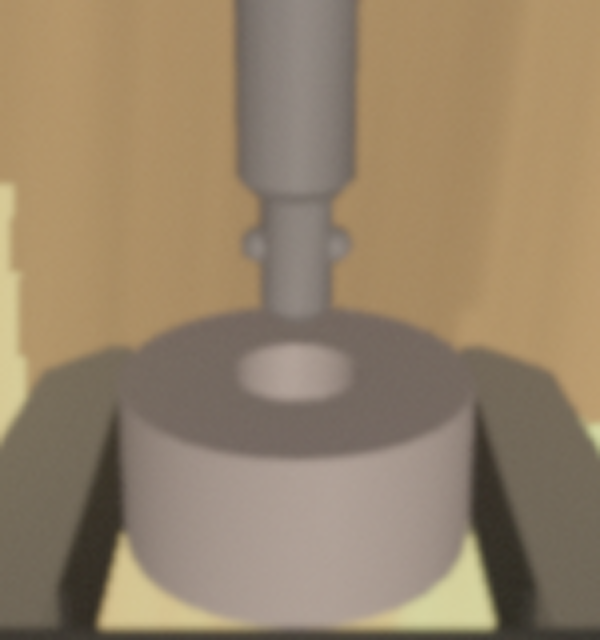

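```bash
python3 -m handwheel '[[0.7,0,0.02,0,0,0,-1],[1.4,0,0.02,0,0,0,-1],[2,0,0.02,0,0,0,-1],[2,0,0.02,0,0,0,-1]]'; python3 -c "
from h import *
plan(rail(1.75,60,41.6),5.4)"
```

```text
time_s: 7.15
ee_pos: [601.6, 180.2, 41.4]
orientation: [[-0.097, 0.995, -0.001], [0.995, 0.097, 0.001], [0.001, -0.001, -1.0]]
contact_force: [0.3, -0.3, 0.0]
width: 48.8
t 7.15 pos [601.6 180.2  41.4] jaw 5.57 tilt z [-0.0014  0.001  -1.    ] F [ 0.3 -0.3  0. ] w 48.8
 -> shift cm [ 0.89  0.01 -0.01] rot [-0.08 -0.06  0.17] |shift| 0.89
```

```bash
python3 -m handwheel '[[0.3,0.01,0,0,0,0.15,-1],[0.6,0.01,0,0,0,0.15,-1],[0.9,0.01,0,0,0,0.15,-1],[0.9,0.01,0,0,0,0.15,-1]]'; python3 -c "
from h import *
plan(rail(1.75,40,41.6),5.4)"
```

```text
time_s: 7.55
ee_pos: [600.7, 189.9, 41.4]
orientation: [[-0.095, 0.995, -0.001], [0.995, 0.095, 0.001], [0.002, -0.001, -1.0]]
contact_force: [0.0, 0.4, -0.6]
width: 48.9
t 7.55 pos [600.7 189.9  41.4] jaw 5.47 tilt z [-0.0015  0.0014 -1.    ] F [ 0.   0.4 -0.6] w 48.9
 -> shift cm [ 1.92  0.   -0.01] rot [-0.08 -0.09  0.07] |shift| 1.92
```

```bash
python3 -m handwheel '[[0.6,0,0,0,-0.05,0.05,-1],[1.2,0,0,0,-0.05,0.05,-1],[1.8,0,0,0,-0.05,0.05,-1],[2.2,0,0,0,-0.05,0.05,-1],[2.2,0,0,0,-0.05,0.05,-1]]'; python3 -c "
from h import *
plan(rail(1.75,20,41.6),5.4)"
```

```text
time_s: 8.05
ee_pos: [598.3, 213.3, 41.3]
orientation: [[-0.096, 0.995, -0.002], [0.995, 0.096, 0.001], [0.001, -0.002, -1.0]]
contact_force: [0.1, -0.3, -0.9]
width: 48.8
t 8.05 pos [598.3 213.3  41.3] jaw 5.52 tilt z [-0.0017  0.0013 -1.    ] F [ 0.1 -0.3 -0.9] w 48.8
 -> shift cm [ 1.58  0.02 -0.02] rot [-0.09 -0.08  0.12] |shift| 1.58
```

```bash
python3 -m handwheel '[[0.6,0.02,0,0,-0.05,0.1,-1],[1.1,0.02,0,0,-0.05,0.1,-1],[1.5,0.02,0,0,-0.05,0.1,-1],[1.6,0.02,0,0,-0.05,0.1,-1],[1.6,0.02,0,0,-0.05,0.1,-1]]'; python3 -c "
from h import *
plan(rail(1.75,14.8,41.6),5.4)"
```

```text
time_s: 8.55
ee_pos: [596.9, 229.5, 41.3]
orientation: [[-0.095, 0.995, -0.002], [0.995, 0.095, 0.0], [0.0, -0.002, -1.0]]
contact_force: [0.2, -0.4, -0.6]
width: 48.7
t 8.55 pos [596.9 229.5  41.3] jaw 5.44 tilt z [-1.6e-03  3.0e-04 -1.0e+00] F [ 0.2 -0.4 -0.6] w 48.7
 -> shift cm [ 0.47  0.01 -0.03] rot [-0.09 -0.03  0.04] |shift| 0.47
```

```bash
python3 -m handwheel '[[0.15,0,0,0,0,0,-1],[0.3,0,0,0,0,0,-1],[0.4,0,0,0,0,0,-1],[0.4,0,0,0,0,0,-1]]'; python3 -c "
from h import *
plan(rail(1.75,14.8,41.6),5.4)"
```

```text
time_s: 8.95
ee_pos: [596.5, 233.6, 41.3]
orientation: [[-0.095, 0.995, -0.002], [0.995, 0.095, 0.001], [0.001, -0.002, -1.0]]
contact_force: [0.6, -0.4, -1.2]
width: 48.8
t 8.95 pos [596.5 233.6  41.3] jaw 5.45 tilt z [-1.6e-03  5.0e-04 -1.0e+00] F [ 0.6 -0.4 -1.2] w 48.8
 -> shift cm [ 0.05  0.01 -0.03] rot [-0.09 -0.04  0.05] |shift| 0.06
```

```bash
python3 -m handwheel '[[0.08,0,0,0,0,0,-1],[0.16,0,0,0,0,0,-1],[0.16,0,0,0,0,0,-1]]'; python3 -m handwheel '[[0.08,0,0,0,0,0,-1],[0.08,0,0,0,0,0,-1]]'
```

```text
time_s: 9.25
ee_pos: [596.3, 235.2, 41.3]
orientation: [[-0.095, 0.995, -0.002], [0.995, 0.095, 0.0], [0.001, -0.002, -1.0]]
contact_force: [-0.2, -0.4, -0.7]
width: 48.7
time_s: 9.45
ee_pos: [596.3, 235.2, 41.3]
orientation: [[-0.095, 0.996, -0.002], [0.996, 0.095, -0.001], [-0.001, -0.002, -1.0]]
contact_force: [-0.0, -2.5, -0.1]
width: 49.2
```

```bash
python3 -m handwheel '[[0.15,0,0,0,0,0,-1],[0.15,0,0,0,0,0,-1]]';python3 -m handwheel '[[0.15,0,0,0,0,0,-1],[0.15,0,0,0,0,0,-1]]'
```

```text
time_s: 9.65
ee_pos: [596.3, 235.2, 41.3]
orientation: [[-0.094, 0.996, -0.002], [0.996, 0.094, -0.003], [-0.003, -0.002, -1.0]]
contact_force: [0.7, -3.7, 0.1]
width: 48.8
time_s: 9.85
ee_pos: [596.2, 235.2, 41.3]
orientation: [[-0.093, 0.996, -0.002], [0.996, 0.093, -0.005], [-0.005, -0.002, -1.0]]
contact_force: [-0.4, -5.5, 0.4]
width: 49.1
```

```bash
python3 -m handwheel '[[-0.05,0,0,0,-0.3,0,-1],[-0.05,0,0,0,-0.3,0,0.3],[-0.05,0,0,0,-0.3,0,0.5],[-0.05,0,0,0,-0.3,0,0.5],[-0.05,0,0,0,-0.3,0,0.5]]'
python3 - <<'E'
from rel import *
look('w5',0,40,30)
plan(rail(1.75,16,120),5.4)
E
python3 -c "
import cv2
p=cv2.imread('pics/w5.png');cv2.imwrite('pics/w5c.png',cv2.resize(p[0:300,130:380],None,fx=3,fy=2,interpolation=2))"
```

```text
time_s: 10.35
ee_pos: [596.3, 235.6, 41.4]
orientation: [[-0.094, 0.996, -0.001], [0.996, 0.094, -0.009], [-0.009, -0.002, -1.0]]
contact_force: [1.0, 1.1, 0.5]
width: 69.5
tcp s 1.61 d 13.33 z 41.36
part 0 439 [-16.   18.3] 1.15 z95 84.4 85.1
part 4 566 [-20.3  22. ] 0.87 z95 84.4 85.4
part 8 578 [-22.4  24.1] 0.84 z95 84.4 85.5
part 12 566 [-22.5  23.7] 0.63 z95 84.3 85.1
part 16 536 [-22.3  24. ] 0.84 z95 84.3 85.0
part 20 183 [-22.4  23.5] 0.55 z95 82.6 83.1
t 10.4 pos [596.3 235.3  41.3] jaw 5.38 tilt z [-0.0011 -0.0092 -1.    ] F [-0.  -0.5  1. ] w 69.7
 -> shift cm [-0.31 -0.01 -7.86] rot [-0.12  0.52 -0.02] |shift| 7.87
```

View pics/w5c.png

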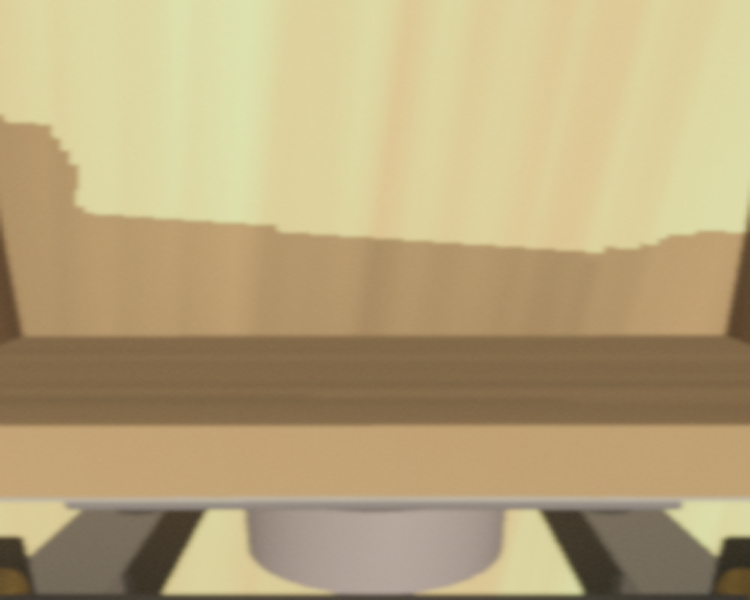

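```bash
python3 -m handwheel '[[-0.1,0,-2,0,0.5,0,0.6],[-0.2,0,-6,0,0.5,0,0.6],[-0.3,0,-9,0,0.5,0,0.6]]'; python3 -c "
from h import *
plan([613.1,-168,120],10.2)"
```

```text
time_s: 10.7
ee_pos: [597.1, 233.2, 133.0]
orientation: [[-0.093, 0.996, -0.001], [0.996, 0.093, -0.0], [-0.0, -0.001, -1.0]]
contact_force: [0.1, -0.3, -0.2]
width: 74.4
t 10.7 pos [597.1 233.2 133. ] jaw 5.36 tilt z [-9.e-04 -1.e-04 -1.e+00] F [ 0.1 -0.3 -0.2] w 74.4
 -> shift cm [-40.09  -2.16   1.3 ] rot [-0.05 -0.   -4.84] |shift| 40.17
```

```bash
python3 -m handwheel '[[-20,-1.1,0,0,0,-2.4,0.6],[-20,-1.1,0,0,0,-2.4,1],[-20,-1.1,0.5,0,0,-2.4,1],[-20,-1.1,0.5,0,0,-2.4,1],[-20,-1.1,0.5,0,0,-2.4,1]]'
python3 - <<'E'
from rel import *
look('w6',0,40,30)
plan([613.1,-168,120],10.2)
p=cv2.imread('pics/w6.png');cv2.imwrite('pics/w6c.png',cv2.resize(p[0:220,120:390],None,fx=2.8,fy=2.7,interpolation=2))
E
```

```text
time_s: 11.2
ee_pos: [604.7, 21.0, 128.9]
orientation: [[-0.12, 0.993, 0.0], [0.993, 0.12, -0.008], [-0.008, -0.001, -1.0]]
contact_force: [0.3, -0.8, 0.1]
width: 92.9
tcp s -10.2 d 227.8 z 128.92
t 11.25 pos [604.9  26.7 128.6] jaw 7.2 tilt z [-2.0e-04 -3.2e-03 -1.0e+00] F [-1.   0.6  0.2] w 93.1
 -> shift cm [-19.41  -1.63   0.92] rot [-0.04  0.18 -3.  ] |shift| 19.5
```

View pics/w6c.png

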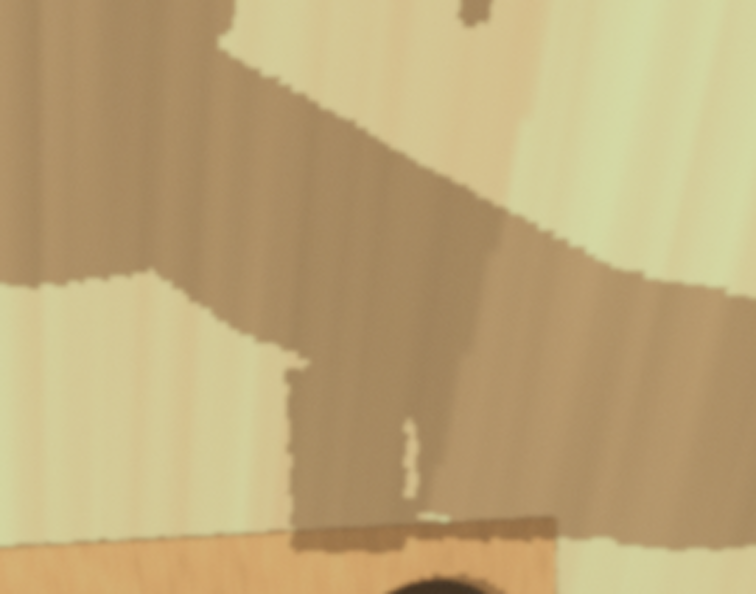

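```bash
python3 -m handwheel '[[-19.4,-1.6,0.9,0,0.2,-3,1],[-19.4,-1.6,0.9,0,0.2,-3,1],[-19.4,-1.6,0.9,0,0.2,-3,1],[-19.4,-1.6,0.9,0,0.2,-3,1],[-19.4,-1.6,0.9,0,0.2,-3,1]]'
python3 - <<'E'
from h import *
c=cal('wrist')
I=[]
for n in('wrist','side','top'):
    p,d=capture(n);np.savez(f'pics/s7{n}.npz',p=p,d=d);I.append(p)
    cv2.imwrite(f'pics/s7{n}.png',p[:,:,::-1])
    if n=='wrist':
        w=cloud(c,d)[d>0];q=w[(abs(w[:,0]-613)<45)&(abs(w[:,1]+168)<40)&(w[:,2]>10)&(w[:,2]<75)]
        print(len(q),cv2.minAreaRect(q[:,:2].astype(np.float32)),np.percentile(q[:,2],99))
cv2.imwrite('pics/s7c.png',np.hstack([cv2.resize(I[1][80:130,215:275],(420,350),interpolation=2),cv2.resize(I[2][120:180,95:165],(380,350),interpolation=2)])[:,:,::-1])
plan([613.1,-168,16.6],10.2)
E
```

```text
time_s: 11.75
ee_pos: [611.9, -177.9, 120.6]
orientation: [[-0.166, 0.986, -0.001], [0.986, 0.166, -0.007], [-0.007, -0.002, -1.0]]
contact_force: [-0.5, -0.2, -0.6]
width: 93.1
3020 ((613.300048828125, -166.7440643310547), (64.64250183105469, 26.79817008972168), 10.323826789855957) 68.89079634136183
t 11.9 pos [ 613.8 -165.8  119.9] jaw 10.28 tilt z [-7.0e-04  2.5e-03 -1.0e+00] F [ 0.9  1.1 -1. ] w 92.9
 -> shift cm [-0.23 -0.11 10.33] rot [-0.02 -0.15  0.08] |shift| 10.33
```

View pics/s7c.png

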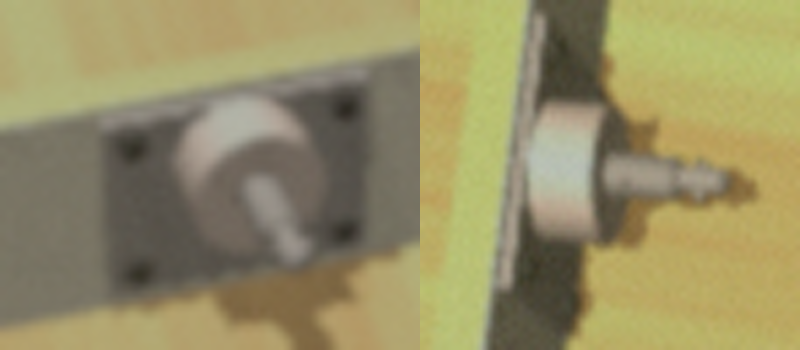

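View pics/s7wrist.png

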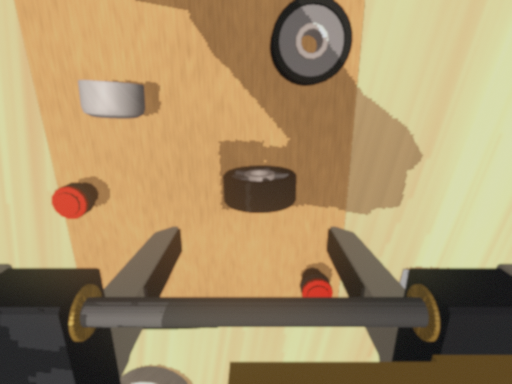

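```bash
python3 -m handwheel '[[-0.2,-0.1,4,0,-0.15,0,1],[-0.2,-0.1,7,0,-0.15,0,1],[-0.2,-0.1,9.2,0,-0.15,0,1],[-0.2,-0.1,9.8,0,-0.15,0,1],[-0.2,-0.1,9.8,0,-0.15,0,1]]'; python3 -c "
from h import *
plan([613.1,-167.5,16.6],10.2)"
```

```text
time_s: 12.4
ee_pos: [613.3, -164.9, 21.1]
orientation: [[-0.182, 0.983, -0.002], [0.983, 0.182, 0.002], [0.002, -0.001, -1.0]]
contact_force: [-0.6, 0.3, -0.1]
width: 92.8
t 12.4 pos [ 613.3 -164.9   21.1] jaw 10.46 tilt z [-0.0017  0.0018 -1.    ] F [-0.6  0.3 -0.1] w 92.8
 -> shift cm [-0.26 -0.06  0.45] rot [-0.07 -0.12  0.26] |shift| 0.52
```

```bash
python3 -m handwheel '[[-0.26,-0.06,0.45,-0.07,-0.12,0.26,1],[-0.26,-0.06,0.45,-0.07,-0.12,0.26,1],[-0.26,-0.06,0.45,-0.07,-0.12,0.26,1],[-0.26,-0.06,0.45,-0.07,-0.12,0.26,-1],[-0.26,-0.06,0.45,-0.07,-0.12,0.26,-1]]'; python3 -m handwheel '[[0,0,0,0,0,0,-1],[0,0,0,0,0,0,-1],[0,0,0,0,0,0,-1],[0,0,0,0,0,0,-1],[0,0,0,0,0,0,-1]]'
```

```text
time_s: 12.9
ee_pos: [613.4, -167.7, 17.2]
orientation: [[-0.177, 0.984, 0.001], [0.984, 0.177, -0.0], [-0.0, 0.001, -1.0]]
contact_force: [-0.8, 0.0, -0.1]
width: 81.4
time_s: 13.4
ee_pos: [614.0, -167.9, 17.5]
orientation: [[-0.177, 0.984, 0.002], [0.984, 0.177, -0.001], [-0.001, 0.002, -1.0]]
contact_force: [0.6, -0.3, 1.2]
width: 64.7
```

```bash
python3 -m handwheel '[[0,0,-4,0,0,0,-1],[0,0,-8,0,0,0,-1],[0,0,-8,0,0,0,-1]]'; python3 -c "
from h import *
plan(rail(1.65,105,90),5.4)"
```

```text
time_s: 13.7
ee_pos: [617.1, -169.5, 102.8]
orientation: [[-0.177, 0.984, 0.012], [0.984, 0.177, -0.004], [-0.006, 0.011, -1.0]]
contact_force: [1.1, -0.5, -0.5]
width: 64.6
t 13.7 pos [ 617.1 -169.5  102.8] jaw 10.19 tilt z [ 0.0117 -0.0039 -0.9999] F [ 1.1 -0.5 -0.5] w 64.6
 -> shift cm [31.11  4.34  1.14] rot [0.64 0.31 4.78] |shift| 31.43
```

```bash
python3 -m handwheel '[[31.1,4.3,1.1,0.5,0.2,4.8,-1],[31.1,4.3,1.1,0.5,0.2,4.8,-1],[31.1,4.3,1.1,0.5,0.2,4.8,-1],[31.1,4.3,1.1,0.5,0.2,4.8,-1],[31.1,4.3,1.1,0.5,0.2,4.8,-1]]'; python3 -c "
from h import *
plan(rail(1.65,105,60),5.4)"
```

```text
time_s: 14.2
ee_pos: [604.8, 83.9, 90.6]
orientation: [[-0.094, 0.996, -0.0], [0.996, 0.094, -0.002], [-0.002, -0.0, -1.0]]
contact_force: [0.7, -0.1, -1.0]
width: 64.8
t 14.2 pos [604.8  83.9  90.6] jaw 5.37 tilt z [-3.0e-04 -1.9e-03 -1.0e+00] F [ 0.7 -0.1 -1. ] w 64.8
 -> shift cm [6.02 0.57 3.04] rot [-0.03  0.11 -0.03] |shift| 6.77
```

```bash
python3 -m handwheel '[[4,0.4,1,0,0,0,-1],[5.5,0.5,2.5,0,0.1,0,-1],[6,0.55,4,0,0.1,0,-1],[6,0.55,4.8,0,0.1,0,-1],[6,0.55,4.8,0,0.1,0,-1]]'; python3 -c "
from rel import *
look('w8',70,125,36)
plan(rail(1.65,95,42.1),5.4)
p=cv2.imread('pics/w8.png');cv2.imwrite('pics/w8c.png',cv2.resize(p[60:310,130:380],None,fx=3,fy=2.4,interpolation=2))"
```

```text
time_s: 14.7
ee_pos: [603.6, 140.4, 40.6]
orientation: [[-0.09, 0.996, -0.004], [0.996, 0.09, -0.003], [-0.003, -0.004, -1.0]]
contact_force: [-0.4, -0.6, -1.5]
width: 64.7
tcp s -0.11 d 108.84 z 40.58
axle 15 161 0.48 ztop 68.3
axle 25 694 0.57 ztop 68.5
axle 35 662 0.53 ztop 68.3
axle 45 446 0.5 ztop 67.8
axle 55 429 0.6 ztop 65.5
axle 65 60 0.58 ztop 65.1
part 70 641 [-35.9  35.9] -0.03 z95 140.5 141.9
part 74 248 [-34.9  33.6] -0.69 z95 136.9 138.3
part 78 35 [-34.8  33.6] -0.62 z95 131.5 132.1
part 94 2617 [-34.5  29.4] -2.53 z95 90.7 106.6
part 98 2450 [-35.8  35.7] -0.03 z95 100.3 105.9
part 102 1070 [-33.6  31.4] -1.11 z95 93.7 100.6
part 106 949 [-33.7  31.3] -1.22 z95 91.5 94.0
part 110 495 [-33.8  31.2] -1.28 z95 88.3 89.8
part 114 199 [-33.7  31.2] -1.26 z95 83.0 84.5
t 14.75 pos [604.5 140.4  41.7] jaw 5.12 tilt z [-0.0019 -0.0028 -1.    ] F [-0.4 -0.4 -0.8] w 64.3
 -> shift cm [ 1.39  0.07 -0.04] rot [-0.12  0.15 -0.28] |shift| 1.39
```

View pics/w8c.png

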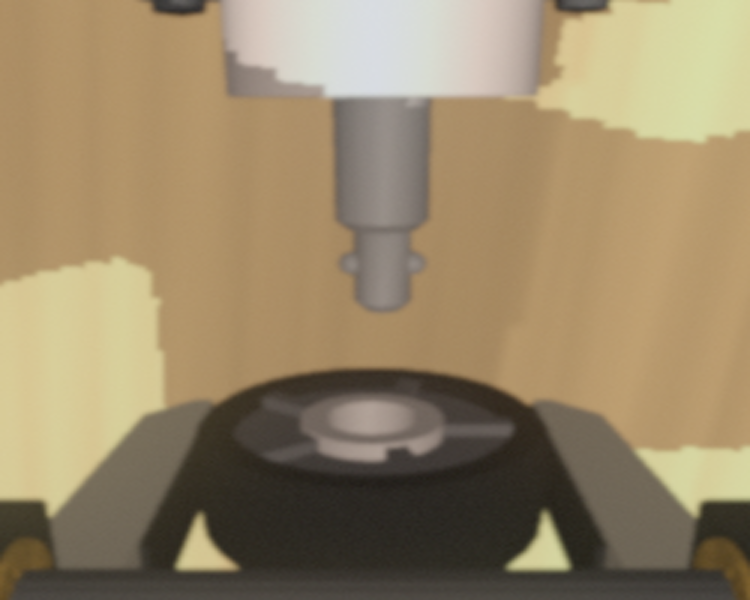

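```bash
python3 -m handwheel '[[0.6,0.07,-0.04,-0.1,0.15,-0.3,-1],[1.1,0.07,-0.04,-0.1,0.15,-0.3,-1],[1.5,0.07,-0.04,-0.1,0.15,-0.3,-1],[1.5,0.07,-0.04,-0.1,0.15,-0.3,-1]]'; python3 -c "
from rel import *
look('w9',70,125,36)
plan(rail(1.65,70,42.1),5.4)
p=cv2.imread('pics/w9.png');cv2.imwrite('pics/w9c.png',cv2.resize(p[60:310,130:380],None,fx=3,fy=2.4,interpolation=2))"
```

```text
time_s: 15.15
ee_pos: [603.9, 156.9, 42.4]
orientation: [[-0.096, 0.995, 0.0], [0.995, 0.096, 0.001], [0.001, 0.0, -1.0]]
contact_force: [0.7, 0.3, -0.4]
width: 64.4
tcp s 1.8 d 92.44 z 42.45
axle 25 613 0.71 ztop 68.3
axle 35 576 0.43 ztop 68.4
axle 45 381 0.43 ztop 67.8
axle 55 323 0.68 ztop 65.2
part 74 24 [-26.7  30.3] 1.77 z95 91.9 93.3
part 78 2855 [-33.7  34.9] 0.64 z95 92.7 108.5
part 82 2417 [-35.7  35.7] -0.02 z95 102.2 107.7
part 86 1069 [-32.  33.] 0.5 z95 95.0 102.2
part 90 931 [-31.9  33. ] 0.52 z95 93.4 96.9
part 94 482 [-32.   32.9] 0.48 z95 90.1 91.5
part 98 178 [-32.  33.] 0.5 z95 84.9 85.9
t 15.2 pos [603.9 156.3  42.4] jaw 5.49 tilt z [-0.e+00  6.e-04 -1.e+00] F [ 0.1  0.8 -1.7] w 64.9
 -> shift cm [ 2.3  -0.01  0.03] rot [ 0.   -0.04  0.09] |shift| 2.3
```

View pics/w9c.png

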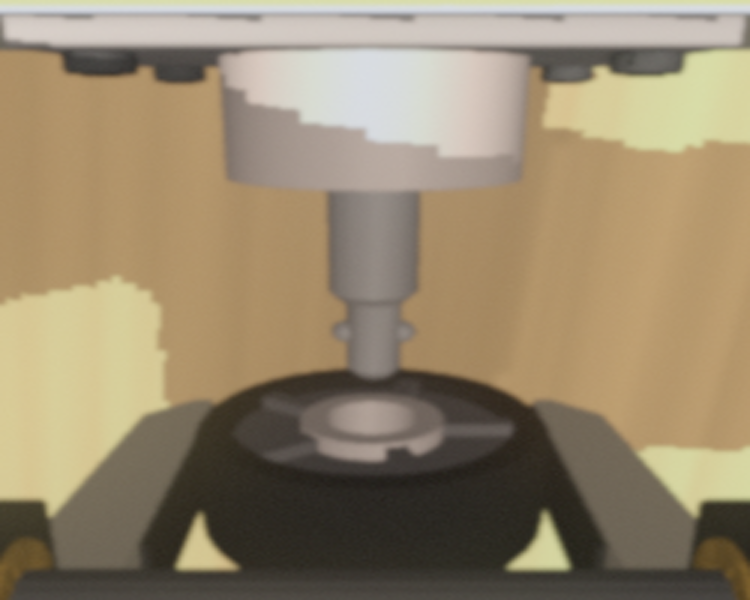

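```bash
python3 -m handwheel '[[0.8,0,0.03,0,0,0,-1],[1.6,0,0.03,0,0,0,-1],[2.2,0,0.03,0,0,0.05,-1],[2.2,0,0.03,0,0,0.05,-1]]'; python3 -m handwheel '[[0.4,0,0,0,0,0,-1],[0.8,0,0,0,0,0,-1],[1.2,0,0,0,0,0,-1],[1.2,0,0,0,0,0,-1]]'; python3 -c "
from h import *
plan(rail(1.65,42,42.1),5.4)"
```

```text
time_s: 15.6
ee_pos: [601.4, 180.6, 41.9]
orientation: [[-0.098, 0.995, -0.0], [0.995, 0.098, 0.002], [0.002, -0.0, -1.0]]
contact_force: [0.3, -0.1, -1.1]
width: 64.8
time_s: 16.0
ee_pos: [600.0, 193.6, 41.8]
orientation: [[-0.099, 0.995, -0.001], [0.995, 0.099, 0.003], [0.003, -0.0, -1.0]]
contact_force: [0.7, 0.7, -1.7]
width: 64.7
t 16.0 pos [600.  193.6  41.8] jaw 5.67 tilt z [-6.0e-04  2.6e-03 -1.0e+00] F [ 0.7  0.7 -1.7] w 64.7
 -> shift cm [ 1.35  0.03 -0.02] rot [-0.02 -0.15  0.27] |shift| 1.35
```

```bash
python3 -m handwheel '[[0.4,0.03,-0.02,0,-0.15,0.25,-1],[0.8,0.03,-0.02,0,-0.15,0.25,-1],[1.2,0.03,-0.02,0,-0.15,0.25,-1],[1.3,0.03,-0.02,0,-0.15,0.25,-1]]'; python3 -m handwheel '[[0.1,0,0,0,0,0,-1],[0.2,0,0,0,0,0,-1],[0.3,0,0,0,0,0,-1],[0.3,0,0,0,0,0,-1]]'; python3 -c "
from h import *
plan(rail(1.65,36.5,42.1),5.4)"
```

```text
time_s: 16.4
ee_pos: [598.8, 207.7, 42.0]
orientation: [[-0.096, 0.995, -0.001], [0.995, 0.096, 0.001], [0.001, -0.0, -1.0]]
contact_force: [0.7, -0.7, -1.6]
width: 64.5
time_s: 16.8
ee_pos: [598.5, 210.7, 42.0]
orientation: [[-0.096, 0.995, -0.001], [0.995, 0.096, 0.001], [0.001, -0.0, -1.0]]
contact_force: [0.3, -0.3, -1.1]
width: 64.3
t 16.8 pos [598.5 210.7  42. ] jaw 5.48 tilt z [-5.e-04  7.e-04 -1.e+00] F [ 0.3 -0.3 -1.1] w 64.3
 -> shift cm [ 0.18  0.01 -0.01] rot [-0.03 -0.04  0.08] |shift| 0.19
```

```bash
python3 -m handwheel '[[0.1,0,0,0,0,0,-1],[0.2,0,0,0,0,0,-1],[0.2,0,0,0,0,0,-1]]'; python3 -m handwheel '[[0.1,0,0,0,0,0,-1],[0.1,0,0,0,0,0,-1]]'; python3 -m handwheel '[[0.1,0,0,0,0,0,-1],[0.1,0,0,0,0,0,-1]]'
```

```text
time_s: 17.1
ee_pos: [598.4, 212.3, 42.1]
orientation: [[-0.095, 0.995, -0.0], [0.995, 0.095, 0.0], [0.0, -0.0, -1.0]]
contact_force: [0.8, -0.4, -1.8]
width: 64.5
time_s: 17.3
ee_pos: [598.4, 212.3, 42.1]
orientation: [[-0.095, 0.995, -0.0], [0.995, 0.095, -0.001], [-0.001, -0.0, -1.0]]
contact_force: [-0.4, -1.8, -0.9]
width: 64.6
time_s: 17.5
ee_pos: [598.4, 212.3, 42.1]
orientation: [[-0.094, 0.996, -0.0], [0.996, 0.094, -0.002], [-0.002, -0.001, -1.0]]
contact_force: [-0.0, -3.5, -0.6]
width: 64.1
```

```bash
python3 -m handwheel '[[0.15,0,0,0,0,0,-1],[0.2,0,0,0,0,0,-1]]'; python3 -m handwheel '[[0,0,0,0,0.2,0,-1],[0,0,0,0,0.2,0,0.4],[0,0,0,0,0.2,0,0.8],[0,0,0,0,0.2,0,0.8],[0,0,0,0,0.2,0,0.8]]'
python3 - <<'E'
from rel import *
look('w10',0,70,40)
plan(rail(1.65,38,125),5.4)
p=cv2.imread('pics/w10.png');cv2.imwrite('pics/w10c.png',cv2.resize(p[60:310,130:380],None,fx=3,fy=2.4,interpolation=2))
E
```

```text
time_s: 17.7
ee_pos: [598.4, 212.3, 42.0]
orientation: [[-0.094, 0.996, -0.0], [0.996, 0.094, -0.005], [-0.005, -0.001, -1.0]]
contact_force: [-0.2, -5.8, -0.2]
width: 64.6
time_s: 18.2
ee_pos: [598.4, 213.3, 42.2]
orientation: [[-0.094, 0.996, -0.0], [0.996, 0.094, -0.001], [-0.001, -0.0, -1.0]]
contact_force: [0.1, -0.3, 0.2]
width: 82.4
tcp s 1.61 d 35.73 z 42.21
part 0 694 [-39.3  39.4] 0.06 z95 84.4 85.8
part 4 688 [-22.3  23.5] 0.59 z95 84.3 85.6
part 8 658 [-22.6  23.9] 0.65 z95 84.4 85.5
part 12 647 [-22.6  23.3] 0.36 z95 84.4 85.3
part 16 632 [-22.4  23.6] 0.58 z95 84.3 85.4
part 20 1694 [-30.1  30.6] 0.23 z95 90.6 93.2
part 24 1174 [-29.8  31.6] 0.86 z95 92.1 93.3
part 28 804 [-29.9  30.3] 0.25 z95 92.4 93.2
part 32 789 [-30.   30.8] 0.38 z95 92.4 93.7
part 36 530 [-29.8  31. ] 0.57 z95 91.7 92.9
part 40 219 [-31.3  31.7] 0.16 z95 86.7 87.4
part 44 72 [-31.1  32.4] 0.64 z95 80.9 81.6
t 18.25 pos [598.4 213.1  42.2] jaw 5.41 tilt z [-4.e-04 -9.e-04 -1.e+00] F [-0.1  0.3 -0.7] w 82.8
 -> shift cm [-0.21 -0.   -8.28] rot [-0.03  0.05  0.01] |shift| 8.28
```

View pics/w10c.png

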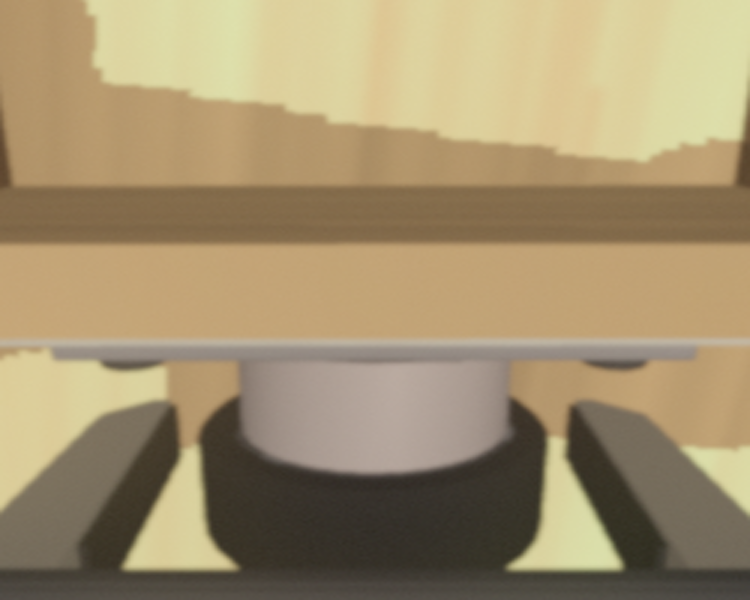

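```bash
python3 -m handwheel '[[0,0,-3,0,0,0,0.8],[-0.2,0,-7,0,0,0,0.8],[-1,0,-9,0,0,0,0.8]]'; python3 -c "
from h import *
plan([477.7,-114.5,110],5.9)"
```

```text
time_s: 18.55
ee_pos: [600.8, 204.9, 135.3]
orientation: [[-0.096, 0.995, 0.004], [0.995, 0.096, 0.002], [0.001, 0.004, -1.0]]
contact_force: [0.1, 0.3, 0.7]
width: 83.8
t 18.55 pos [600.8 204.9 135.3] jaw 5.52 tilt z [ 0.0041  0.0016 -1.    ] F [0.1 0.3 0.7] w 83.8
 -> shift cm [-30.61 -15.34   2.43] rot [ 0.24 -0.07 -0.38] |shift| 34.32
```

```bash
python3 -m handwheel '[[-30.6,-15.3,1,0.2,0,-0.4,1],[-30.6,-15.3,1,0.2,0,-0.4,1],[-30.6,-15.3,1,0.2,0,-0.4,1],[-30.6,-15.3,2,0.2,0,-0.4,1],[-30.6,-15.3,2.4,0.2,0,-0.4,1]]'; python3 -c "
from h import *
plan([477.7,-114.5,110],5.9)"
```

```text
time_s: 19.05
ee_pos: [509.9, -31.4, 120.2]
orientation: [[-0.104, 0.995, 0.002], [0.995, 0.104, 0.001], [0.001, 0.003, -1.0]]
contact_force: [0.1, -0.2, -0.2]
width: 93.1
t 19.05 pos [509.9 -31.4 120.2] jaw 5.95 tilt z [ 0.0025  0.0013 -1.    ] F [ 0.1 -0.2 -0.2] w 93.1
 -> shift cm [-7.93 -4.07  1.  ] rot [ 0.15 -0.06  0.05] |shift| 8.97
```

```bash
python3 -m handwheel '[[-5.5,-2.8,0.5,0.15,0,0,1],[-7.5,-3.9,1,0.15,0,0,1],[-7.9,-4.1,1,0.15,0,0,1],[-7.9,-4.1,1,0.15,0,0,1],[-7.9,-4.1,1,0.15,0,0,1]]'
python3 - <<'E'
from h import *
plan([477.7,-114.5,8.9],5.9)
c=cal('wrist');p,d=capture('wrist');cv2.imwrite('pics/w11.png',p[:,:,::-1])
w=cloud(c,d)[d>0];q=w[(abs(w[:,0]-477)<35)&(abs(w[:,1]+114)<30)&(w[:,2]>10)&(w[:,2]<60)]
print(len(q),cv2.minAreaRect(q[:,:2].astype(np.float32)),np.percentile(q[:,2],99))
u,v=proj(c,[477.7,-114.5,27.5])[0].astype(int);print(u,v)
cv2.imwrite('pics/w11c.png',cv2.resize(p[v-50:v+50,u-60:u+60,::-1],None,fx=6,fy=6,interpolation=2))
p,d=capture('side');cv2.imwrite('pics/s11.png',p[:,:,::-1]);cv2.imwrite('pics/s11c.png',cv2.resize(p[75:125,210:270,::-1],None,fx=8,fy=8,interpolation=2))
E
```

```text
time_s: 19.55
ee_pos: [478.4, -112.6, 110.1]
orientation: [[-0.106, 0.994, 0.001], [0.994, 0.106, 0.002], [0.002, 0.001, -1.0]]
contact_force: [0.8, -0.0, 0.6]
width: 93.1
t 19.55 pos [ 478.4 -112.6  110.1] jaw 6.09 tilt z [ 8.0e-04  2.2e-03 -1.0e+00] F [ 0.8 -0.   0.6] w 93.1
 -> shift cm [-0.21 -0.1  10.12] rot [ 0.06 -0.12  0.19] |shift| 10.13
2081 ((477.316650390625, -112.75578308105469), (48.84428024291992, 28.2845516204834), 5.892341613769531) 53.242004303042194
254 200
```

View pics/w11c.png

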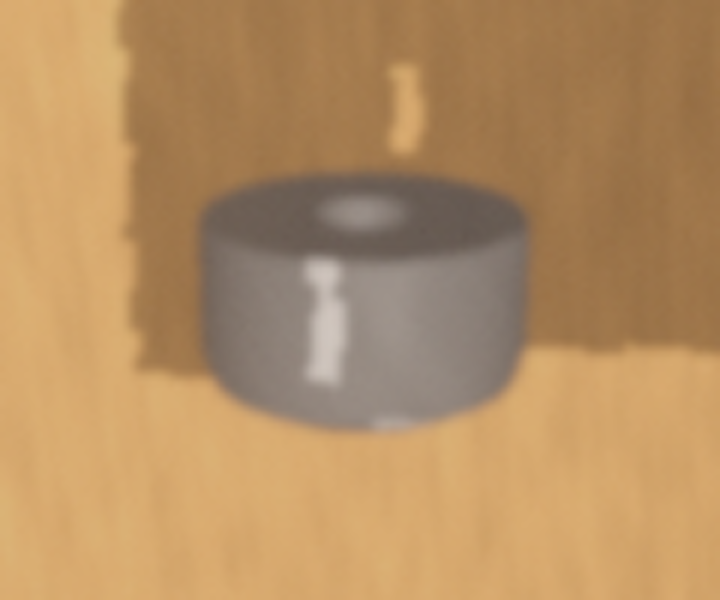

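View pics/s11c.png

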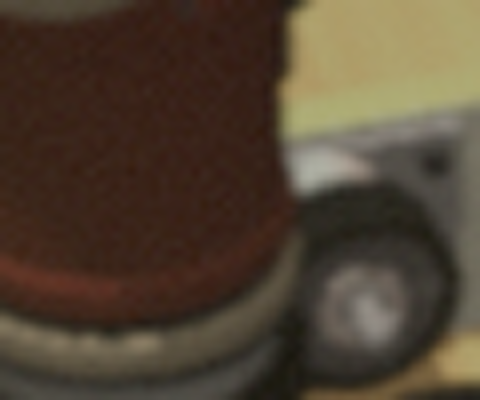

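```bash
python3 -m handwheel '[[-0.1,-0.1,4,0,-0.1,0.2,1],[-0.1,-0.1,7,0,-0.1,0.2,1],[-0.1,-0.1,9,0,-0.1,0.2,1],[-0.1,-0.1,9.6,0,-0.1,0.2,1],[-0.1,-0.1,9.6,0,-0.1,0.2,1]]'; python3 -c "
from h import *
plan([477.5,-113.8,8.7],5.9)"
```

```text
time_s: 20.15
ee_pos: [477.7, -112.0, 13.5]
orientation: [[-0.106, 0.994, -0.0], [0.994, 0.106, 0.001], [0.001, -0.0, -1.0]]
contact_force: [-1.1, -0.3, 1.6]
width: 93.3
t 20.15 pos [ 477.7 -112.    13.5] jaw 6.07 tilt z [-4.e-04  9.e-04 -1.e+00] F [-1.1 -0.3  1.6] w 93.3
 -> shift cm [-0.18 -0.04  0.48] rot [-0.02 -0.06  0.17] |shift| 0.52
```

```bash
python3 -m handwheel '[[-0.18,-0.04,0.45,0,-0.06,0.17,1],[-0.18,-0.04,0.45,0,-0.06,0.17,1],[-0.18,-0.04,0.45,0,-0.06,0.17,0],[-0.18,-0.04,0.45,0,-0.06,0.17,-1],[-0.18,-0.04,0.45,0,-0.06,0.17,-1]]'; python3 -m handwheel '[[0,0,0,0,0,0,-1],[0,0,0,0,0,0,-1],[0,0,0,0,0,0,-1],[0,0,0,0,0,0,-1],[0,0,0,0,0,0,-1]]'
```

```text
time_s: 20.65
ee_pos: [477.8, -113.8, 9.4]
orientation: [[-0.103, 0.995, 0.001], [0.995, 0.103, -0.0], [-0.0, 0.001, -1.0]]
contact_force: [-0.3, -0.4, -0.0]
width: 73.7
time_s: 21.15
ee_pos: [478.1, -113.9, 9.6]
orientation: [[-0.103, 0.995, 0.001], [0.995, 0.103, -0.0], [-0.0, 0.001, -1.0]]
contact_force: [1.5, -0.1, 1.1]
width: 49.1
```

```bash
python3 -m handwheel '[[0,0,-4,0,0,0,-1],[0,0,-8,0,0,0,-1],[0,0,-8,0,0,0,-1]]'; python3 -c "
from h import *
plan(rail(1.65,110,90),5.4)"
```

```text
time_s: 21.45
ee_pos: [480.8, -115.0, 93.3]
orientation: [[-0.103, 0.995, 0.01], [0.995, 0.103, -0.002], [-0.003, 0.009, -1.0]]
contact_force: [0.0, -0.7, -2.2]
width: 48.7
t 21.45 pos [ 480.8 -115.    93.3] jaw 5.89 tilt z [ 0.0095 -0.0025 -1.    ] F [ 0.  -0.7 -2.2] w 48.7
 -> shift cm [24.02 15.    0.38] rot [0.53 0.19 0.49] |shift| 28.32
```

```bash
python3 -m handwheel '[[24,15,0.3,0.4,0.1,0.5,-1],[24,15,0.3,0.4,0.1,0.5,-1],[24,15,0.3,0.4,0.1,0.5,-1],[24,15,0.3,0.4,0.1,0.5,-1],[24,15,0.3,0.4,0.1,0.5,-1]]'; python3 -c "
from h import *
plan(rail(1.65,110,60),5.4)"
```

```text
time_s: 21.95
ee_pos: [589.8, 111.4, 89.3]
orientation: [[-0.094, 0.996, -0.0], [0.996, 0.094, -0.002], [-0.002, -0.0, -1.0]]
contact_force: [0.9, -0.4, -1.8]
width: 48.9
t 21.95 pos [589.8 111.4  89.3] jaw 5.4 tilt z [-3.0e-04 -1.8e-03 -1.0e+00] F [ 0.9 -0.4 -1.8] w 48.9
 -> shift cm [2.64 1.81 2.92] rot [-0.03  0.1   0.  ] |shift| 4.33
```

```bash
python3 -m handwheel '[[2,1.4,0.5,0,0,0,-1],[2.6,1.8,2,0,0.1,0,-1],[2.6,1.8,3.8,0,0.1,0,-1],[2.6,1.8,4.7,0,0.1,0,-1],[2.6,1.8,4.7,0,0.1,0,-1]]'; python3 -c "
from rel import *
look('w12',80,140,30)
plan(rail(1.65,95,42.1),5.4)
p=cv2.imread('pics/w12.png');cv2.imwrite('pics/w12c.png',cv2.resize(p[60:310,130:380],None,fx=3,fy=2.4,interpolation=2))"
```

```text
time_s: 22.45
ee_pos: [602.9, 136.7, 39.7]
orientation: [[-0.092, 0.996, -0.006], [0.996, 0.092, -0.002], [-0.002, -0.006, -1.0]]
contact_force: [0.2, 0.1, -1.1]
width: 49.0
tcp s -1.11 d 112.44 z 39.72
axle 45 33 0.72 ztop 65.3
axle 55 454 0.6 ztop 65.3
axle 65 63 0.76 ztop 65.1
part 80 79 [-27.9  24.7] -1.59 z95 133.8 134.2
part 96 1699 [-25.5  20.4] -2.51 z95 82.0 83.4
part 100 1823 [-29.8  29.8] 0.01 z95 102.0 105.5
part 104 884 [-27.6  23.9] -1.87 z95 97.8 101.2
part 108 746 [-26.7  22.5] -2.09 z95 88.9 96.8
part 112 705 [-26.7  22.4] -2.13 z95 83.6 90.1
part 116 505 [-26.8  22.4] -2.21 z95 82.6 85.6
part 120 114 [-23.   18.9] -2.07 z95 80.3 80.5
t 22.5 pos [604.1 137.   41. ] jaw 5.26 tilt z [-0.0035 -0.0015 -1.    ] F [-1.1  0.  -0.7] w 48.8
 -> shift cm [ 1.73  0.14 -0.11] rot [-0.21  0.07 -0.14] |shift| 1.74
```

View pics/w12c.png

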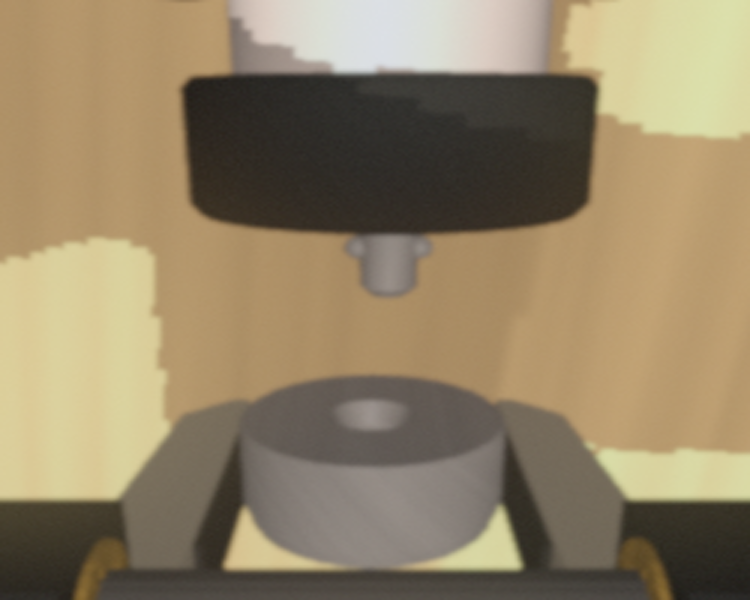

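```bash
python3 -m handwheel '[[0.8,0.15,-0.1,-0.2,0.07,-0.14,-1],[1.5,0.15,-0.1,-0.2,0.07,-0.14,-1],[2.1,0.15,-0.1,-0.2,0.07,-0.14,-1],[2.1,0.15,-0.1,-0.2,0.07,-0.14,-1],[2.1,0.15,-0.1,-0.2,0.07,-0.14,-1]]'; python3 -c "
from rel import *
look('w13',70,125,30)
plan(rail(1.7,80,42),5.4)
p=cv2.imread('pics/w13.png');cv2.imwrite('pics/w13c.png',cv2.resize(p[60:310,130:380],None,fx=3,fy=2.4,interpolation=2))"
```

```text
time_s: 23.0
ee_pos: [603.7, 158.5, 42.3]
orientation: [[-0.095, 0.995, 0.0], [0.995, 0.095, 0.0], [0.0, 0.0, -1.0]]
contact_force: [-0.9, -0.5, -1.1]
width: 48.6
tcp s 1.74 d 90.76 z 42.31
axle 15 29 0.34 ztop 73.0
axle 55 73 0.35 ztop 65.4
part 74 1767 [-22.9  23.4] 0.24 z95 84.2 86.0
part 78 1725 [-29.8  29.8] 0.01 z95 104.8 108.0
part 82 1003 [-25.5  26.4] 0.44 z95 101.3 104.8
part 86 766 [-24.1  25. ] 0.42 z95 91.9 99.0
part 90 705 [-24.1  25. ] 0.41 z95 86.2 94.5
part 94 535 [-24.2  24.9] 0.38 z95 85.3 88.0
part 98 141 [-20.8  21. ] 0.11 z95 82.8 83.7
t 23.05 pos [603.7 158.   42.2] jaw 5.42 tilt z [ 3.e-04 -3.e-04 -1.e+00] F [ 0.6 -0.6 -1.7] w 48.5
 -> shift cm [ 1.13 -0.01  0.02] rot [0.02 0.02 0.02] |shift| 1.13
```

View pics/w13c.png

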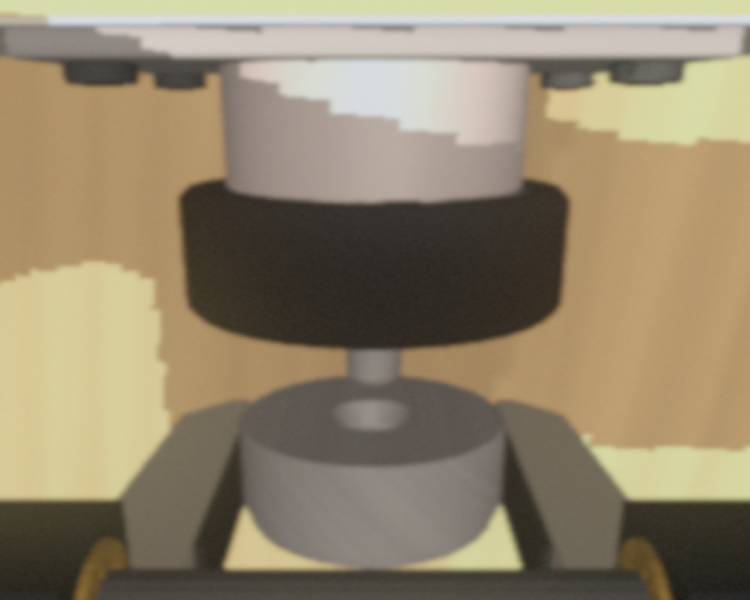

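```bash
python3 -m handwheel '[[0.4,0,0.01,0,0,0,-1],[0.8,0.01,0.01,0,0,0,-1],[1.2,0.01,0.01,0,0,0,-1],[1.5,0.01,0.01,0,0,0,-1],[1.5,0.01,0.01,0,0,0,-1]]'; python3 -c "
from h import *
plan(rail(1.7,74,42),5.4)"
```

```text
time_s: 23.55
ee_pos: [602.3, 174.0, 42.0]
orientation: [[-0.096, 0.995, 0.0], [0.995, 0.096, 0.0], [0.0, 0.0, -1.0]]
contact_force: [0.5, -0.8, -1.3]
width: 49.0
t 23.55 pos [602.3 174.   42. ] jaw 5.49 tilt z [ 1.e-04  3.e-04 -1.e+00] F [ 0.5 -0.8 -1.3] w 49.0
 -> shift cm [ 0.12 -0.01  0.  ] rot [ 0.01 -0.02  0.09] |shift| 0.12
```

```bash
python3 -m handwheel '[[0.1,0,0,0,0,0.08,-1],[0.2,0,0,0,0,0.08,-1],[0.2,0,0,0,0,0.08,-1]]'; python3 -m handwheel '[[0.1,0,0,0,0,0,-1],[0.2,0,0,0,0,0,-1],[0.2,0,0,0,0,0,-1]]'
```

```text
time_s: 23.85
ee_pos: [602.0, 176.1, 42.0]
orientation: [[-0.094, 0.996, 0.0], [0.996, 0.094, 0.0], [0.0, 0.0, -1.0]]
contact_force: [-0.6, -0.0, -0.8]
width: 48.7
time_s: 24.15
ee_pos: [602.1, 178.1, 42.1]
orientation: [[-0.094, 0.996, 0.001], [0.996, 0.094, 0.0], [0.0, 0.001, -1.0]]
contact_force: [0.0, 0.8, -2.1]
width: 48.8
```

```bash
python3 -m handwheel '[[0.1,0,0,0,0,0,-1],[0.2,0,0,0,0,0,-1],[0.2,0,0,0,0,0,-1]]'; python3 -m handwheel '[[0.1,0,0,0,0,0,-1],[0.2,0,0,0,0,0,-1],[0.2,0,0,0,0,0,-1]]'
```

```text
time_s: 24.45
ee_pos: [602.0, 178.8, 42.1]
orientation: [[-0.094, 0.996, 0.001], [0.996, 0.094, -0.001], [-0.001, 0.001, -1.0]]
contact_force: [0.6, -2.6, -1.7]
width: 48.2
time_s: 24.75
ee_pos: [602.0, 179.2, 42.1]
orientation: [[-0.093, 0.996, 0.001], [0.996, 0.093, -0.003], [-0.003, 0.001, -1.0]]
contact_force: [0.6, -4.9, -1.0]
width: 48.9
```

```bash
python3 -m handwheel '[[0.2,0,0,0,0.15,0,-1],[0.3,0,0,0,0.15,0,-1],[0.3,0,0,0,0.15,0,-1]]'; python3 -m handwheel '[[0.3,0,0,0,0.2,0,-1],[0.4,0,0,0,0.2,0,-1],[0.4,0,0,0,0.2,0,-1]]'
```

```text
time_s: 25.05
ee_pos: [601.9, 179.6, 42.1]
orientation: [[-0.091, 0.996, 0.001], [0.996, 0.091, -0.004], [-0.004, 0.0, -1.0]]
contact_force: [0.2, -5.9, -1.7]
width: 49.0
time_s: 25.35
ee_pos: [601.9, 179.8, 42.1]
orientation: [[-0.089, 0.996, 0.001], [0.996, 0.089, -0.005], [-0.005, 0.0, -1.0]]
contact_force: [-0.2, -8.8, -1.2]
width: 48.4
```

```bash
python3 -m handwheel '[[0.4,0,0,0,0.3,-0.3,-1],[0.5,0,0,0,0.3,-0.3,-1],[0.5,0,0,0,0.3,-0.3,-1]]'; python3 -m handwheel '[[0.5,0,0,0,0.4,-0.3,-1],[0.6,0,0,0,0.4,-0.3,-1],[0.6,0,0,0,0.4,-0.3,-1]]'
```

```text
time_s: 25.65
ee_pos: [601.9, 180.0, 42.0]
orientation: [[-0.091, 0.996, 0.001], [0.996, 0.091, -0.006], [-0.006, 0.0, -1.0]]
contact_force: [1.5, -7.6, -0.8]
width: 48.3
time_s: 25.95
ee_pos: [601.9, 180.3, 42.0]
orientation: [[-0.093, 0.996, 0.0], [0.996, 0.093, -0.006], [-0.006, -0.0, -1.0]]
contact_force: [0.2, -9.8, -0.7]
width: 49.0
```

```bash
python3 -m handwheel '[[0.6,0,0,0,0.4,-0.1,-1],[0.7,0,0,0,0.4,-0.1,-1],[0.8,0,0,0,0.4,-0.1,-1]]'; python3 -m handwheel '[[0.7,0,0,0,0.4,0,-1],[0.9,0,0,0,0.4,0,-1],[0.9,0,0,0,0.4,0,-1]]'
```

```text
time_s: 26.25
ee_pos: [601.9, 180.7, 42.0]
orientation: [[-0.091, 0.996, 0.0], [0.996, 0.091, -0.009], [-0.009, -0.0, -1.0]]
contact_force: [-0.3, -12.4, -0.7]
width: 49.1
time_s: 26.55
ee_pos: [601.5, 184.1, 42.0]
orientation: [[-0.088, 0.996, -0.0], [0.996, 0.088, -0.009], [-0.009, -0.001, -1.0]]
contact_force: [0.1, -10.6, -0.4]
width: 49.3
```

```bash
python3 -m handwheel '[[0.2,0,0,0,0.3,-0.3,-1],[0.1,0,0,0,0.3,-0.3,-1],[0,0,0,0,0.3,-0.3,-1]]'; python3 -c "
from rel import *
look('w14',18,90,40)
plan(rail(1.7,66,42),5.4)
p=cv2.imread('pics/w14.png');cv2.imwrite('pics/w14c.png',cv2.resize(p[60:310,130:380],None,fx=3,fy=2.4,interpolation=2))"
```

```text
time_s: 26.85
ee_pos: [601.5, 184.0, 41.9]
orientation: [[-0.093, 0.996, -0.001], [0.996, 0.093, -0.004], [-0.004, -0.001, -1.0]]
contact_force: [-0.1, -3.1, -0.6]
width: 48.8
tcp s 1.91 d 65.24 z 41.95
axle 25 41 0.17 ztop 74.7
part 18 459 [-17.8  19. ] 0.62 z95 84.6 85.9
part 22 1676 [-29.  30.] 0.51 z95 91.7 93.4
part 26 3633 [-39.5  39.6] 0.02 z95 142.0 143.8
part 30 1196 [-29.2  30.5] 0.61 z95 136.3 140.1
part 34 992 [-29.5  31.1] 0.8 z95 92.9 134.6
part 38 911 [-29.3  30.5] 0.58 z95 92.3 129.3
part 42 899 [-29.4  31.1] 0.84 z95 92.4 93.8
part 46 386 [-27.6  28.9] 0.69 z95 92.0 92.6
part 50 177 [-34.2  22.5] -5.81 z95 85.4 106.1
part 54 3532 [-38.4  39.3] 0.45 z95 104.2 107.8
part 58 819 [-23.9  25.4] 0.78 z95 96.1 102.2
part 62 735 [-23.9  25.2] 0.68 z95 89.4 96.5
part 66 655 [-23.9  25.2] 0.62 z95 85.2 90.4
part 70 385 [-23.9  25.2] 0.63 z95 84.7 85.9
part 74 50 [-19.8  21.7] 0.97 z95 80.4 81.0
t 26.9 pos [601.5 183.9  41.9] jaw 5.33 tilt z [-6.0e-04 -3.9e-03 -1.0e+00] F [ 0.4 -4.6 -1.2] w 48.9
 -> shift cm [-0.07 -0.02 -0.01] rot [-0.06  0.22 -0.07] |shift| 0.08
```

View pics/w14c.png

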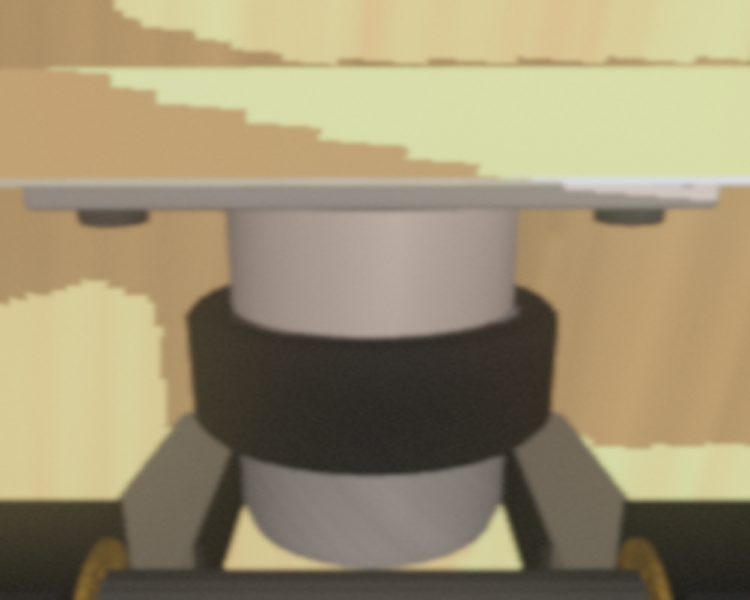

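```bash
python3 -m handwheel '[[-0.1,0,0,0,0.2,0,-1],[-0.15,0,0,0,0.2,0,0.1],[-0.15,0,0,0,0.2,0,0.3],[-0.15,0,0,0,0.2,0,0.5],[-0.15,0,0,0,0.2,0,0.6]]'; python3 -m handwheel '[[-0.1,0,-2,0,0,0,0.6],[-0.3,0,-6,0,0,0,0.6],[-1,0,-10,0,0,0,0.6],[-1,0,-10,0,0,0,0.6]]'; python3 -c "
from h import *
plan([450,60,230],5.4)"
```

```text
time_s: 27.4
ee_pos: [601.6, 183.7, 42.1]
orientation: [[-0.094, 0.996, -0.001], [0.996, 0.094, 0.001], [0.001, -0.001, -1.0]]
contact_force: [-0.0, 0.4, -0.7]
width: 70.4
time_s: 27.8
ee_pos: [607.0, 172.9, 148.5]
orientation: [[-0.093, 0.996, 0.012], [0.996, 0.093, 0.003], [0.002, 0.012, -1.0]]
contact_force: [1.5, -0.5, -0.8]
width: 74.2
t 27.8 pos [607.  172.9 148.5] jaw 5.31 tilt z [ 0.0118  0.0033 -0.9999] F [ 1.5 -0.5 -0.8] w 74.2
 -> shift cm [ -9.77 -16.58  -8.38] rot [ 0.69 -0.12 -0.09] |shift| 20.99
```

```bash
python3 -m handwheel '[[-4,0,-1,0,0,0,0.6],[-8,0,-2,0,0,0,0.6],[-11,0,-2,0,0,0,0.6],[-11,0,-2,0,0,0,0.6],[-11,0,-2,0,0,0,0.6]]'
python3 - <<'E'
from h import *
plan([585,80,200],5.4)
nrm=np.array([0.0943,-0.9955,0]);t=np.array([0.9955,0.0943,0])
for n in('wrist','side','top'):
    c=cal(n);p,d=capture(n);cv2.imwrite(f'pics/f{n}.png',p[:,:,::-1])
    w=cloud(c,d)[d>0];s=w@t-615.5;dd=w@nrm+191.65
    k=(abs(s)<40)&(w[:,2]>62)&(w[:,2]<98)&(dd>3)
    print(n)
    for lo in range(3,90,3):
        j=k&(dd>=lo)&(dd<lo+3)
        if j.sum()>3: print(lo,j.sum(),'smax',np.percentile(s[j],[2,98]).round(),'z',np.percentile(w[j,2],95).round(1),end=' | ')
    print('dmax',np.percentile(dd[k],99.5))
    P=proj(c,rail(1.3,35,60))[0].astype(int);print(P)
    x,y=P; r=35 if n!='wrist' else 70
    cv2.imwrite(f'pics/f{n}c.png',cv2.resize(p[max(0,y-r):y+r,max(0,x-r):x+r,::-1],(500,500),interpolation=2))
E
python3 -c "
import cv2,numpy as np
cv2.imwrite('pics/fc.png',np.hstack([cv2.resize(cv2.imread('pics/f%sc.png'%n),(266,266) if n=='x' else (400,400)) for n in('side','top')]))"
```

```text
time_s: 28.3
ee_pos: [616.6, 63.4, 167.6]
orientation: [[-0.091, 0.996, 0.011], [0.996, 0.091, 0.004], [0.003, 0.011, -1.0]]
contact_force: [-0.8, 1.4, 0.1]
width: 74.4
t 28.3 pos [616.6  63.4 167.6] jaw 5.23 tilt z [ 0.0107  0.0043 -0.9999] F [-0.8  1.4  0.1] w 74.4
 -> shift cm [ 1.95 -2.96 -3.26] rot [ 0.63 -0.19 -0.17] |shift| 4.82
wrist
24 27 smax [-34.  31.] z 77.4 | 27 130 smax [-32.  31.] z 88.5 | 30 349 smax [-31.  30.] z 92.2 | 33 358 smax [-31.  29.] z 92.5 | 36 360 smax [-31.  30.] z 92.5 | 39 355 smax [-32.  30.] z 92.7 | 42 358 smax [-31.  29.] z 92.6 | 45 505 smax [-31.  29.] z 92.5 | 48 295 smax [-30.  29.] z 90.7 | 51 230 smax [-23.  22.] z 85.4 | 54 242 smax [-23.  22.] z 85.2 | 57 250 smax [-24.  22.] z 85.1 | 60 235 smax [-24.  22.] z 85.2 | 63 231 smax [-24.  21.] z 85.4 | 66 229 smax [-24.  21.] z 85.2 | 69 239 smax [-24.  22.] z 85.1 | 72 230 smax [-23.  21.] z 84.3 | 75 232 smax [-22.  20.] z 83.2 | 78 107 smax [-18.  16.] z 78.3 | dmax 78.53920279530985
[248  18]
side
3 18 smax [-39.  38.] z 83.8 | 6 16 smax [-23.  27.] z 85.5 | 9 9 smax [-25.  -2.] z 85.1 | 
[... 831 characters left out ...]
15 smax [-24.  -7.] z 82.1 | 21 8 smax [-18.  -5.] z 82.8 | 24 20 smax [-32.  -6.] z 91.4 | 27 30 smax [-32.   1.] z 92.8 | 30 31 smax [-32.   5.] z 92.6 | 33 39 smax [-32.  10.] z 92.8 | 36 42 smax [-32.  23.] z 92.2 | 39 40 smax [-32.  24.] z 92.2 | 42 50 smax [-32.  26.] z 92.9 | 45 61 smax [-32.  23.] z 92.2 | 48 70 smax [-31.  29.] z 90.7 | 51 29 smax [-24.  18.] z 83.9 | 54 33 smax [-24.  20.] z 84.7 | 57 33 smax [-24.  18.] z 85.4 | 60 36 smax [-23.  21.] z 84.6 | 63 35 smax [-25.  22.] z 84.5 | 66 29 smax [-23.  20.] z 85.7 | 69 40 smax [-25.  22.] z 84.9 | 72 38 smax [-24.  17.] z 85.6 | 75 43 smax [-22.  21.] z 83.6 | 78 52 smax [-18.  18.] z 78.2 | dmax 80.11277132185633
[135 149]
```

View pics/fc.png

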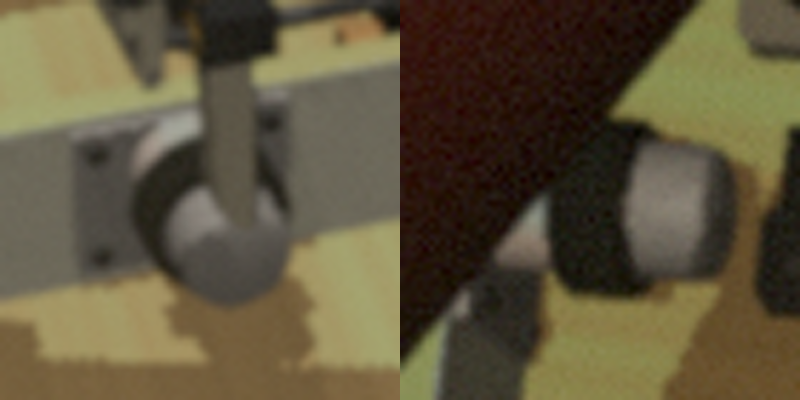

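View pics/fwrist.png

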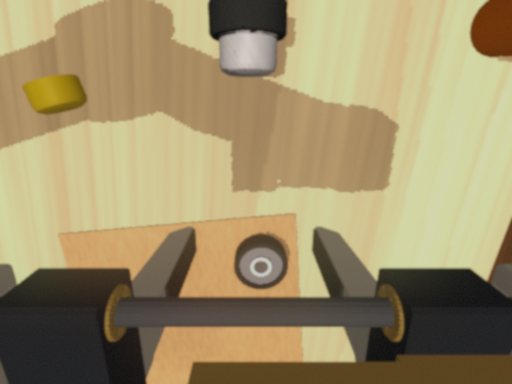

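View pics/fside.png

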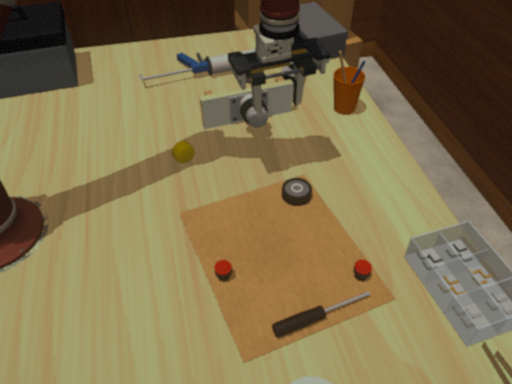

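```bash
python3 -m handwheel '[[-2,0,-1,0.6,0,0,0.6],[-3,0,-2,0.6,0,0,0.6],[-3,0,-2,0.6,0,0,0.6],[-3,0,-2,0.6,0,0,0.6],[-3,0,-2,0.6,0,0,0.6]]'
python3 - <<'E'
from h import *
p,d=capture('wrist');cv2.imwrite('pics/g.png',cv2.resize(p[0:120,170:330,::-1],None,fx=5,fy=5,interpolation=2))
print(read_state()['joint_velocities'].round(2),read_state()['contact_force'])
E
```

```text
time_s: 28.95
ee_pos: [618.8, 37.4, 186.8]
orientation: [[-0.097, 0.995, -0.001], [0.995, 0.097, 0.005], [0.005, -0.0, -1.0]]
contact_force: [-1.0, 1.2, 0.8]
width: 74.3
[ 0.12  0.11  0.25 -0.07  0.12 -0.06  0.01] [ 0.03940755  0.90025882 -0.00879225]
```

View pics/g.png

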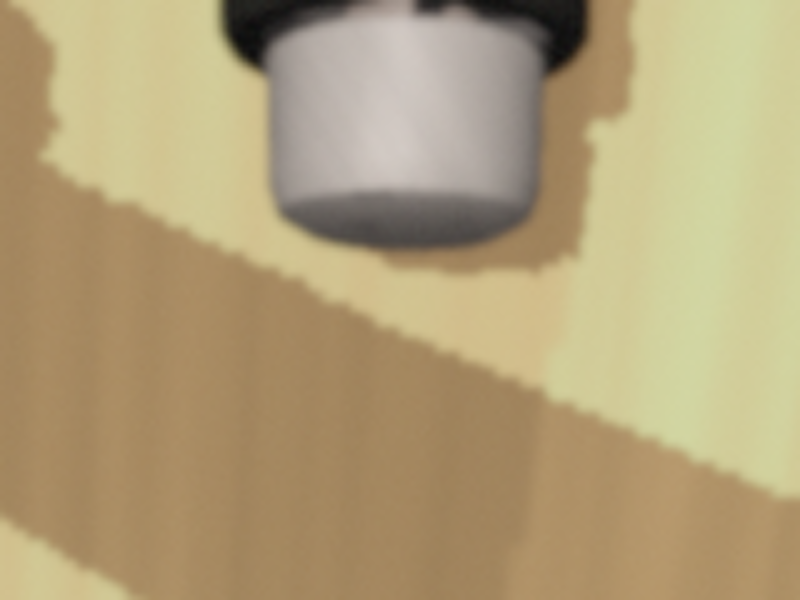

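The cap sits straight on the axle, close against the wheel, and its closed end faces outward. The gripper is clear and at rest, so I'm handing the job in.

```bash
python3 -c "
from cell import *
print(finish_job()); print(read_state()['time_s'])"
```

```text
the job is handed in; nothing more can be done
None
the job is handed in; nothing more can be done
```

The spacer, wheel and cap are all on the axle in the order asked, and the job was handed in at about 29 s of the 67 s allowed.

- **Spacer and wheel:** Each was pushed until it stopped moving. The spacer stopped against the plate at about 5.5 N and the wheel against the spacer at about 6 N.
- **Cap:** Resistance built to about 12.4 N in the readings, then the cap jumped 3.4 mm and came to a firm stop with 10.6 N still on it. That is the click and the seat on the spigot's end. I did not pull on it to test the catch.
- **Last checks:** The cap's closed end measured 78.5, 80.1 and 82.9 mm from the plate in the wrist, top and side views, against 80 mm when fully home. The wheel's outer side was at about 50 mm, as it should be. The gripper was clear and at rest, and the spare wheel, both buttons, the screwdriver and the yellow look-alike looked to be where they started.
- **Disagreements:** The fixed cameras put the axle about 1.6 mm to one side of where the arm found it. I aligned each part by viewing it and the axle together in the wrist camera. The 2 mm gap between cap and wheel was too small to measure directly in the last picture.

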